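Bond a pocket mirror in the sprung hand press

TASK

The flower-shaped pocket mirror on the little assembly stand has fresh adhesive under its glass. Lay it flat inside the low curved fences on the sprung bed of the press, then take the press block and push the mirror squarely down with it, centred on the mirror, until the bed bottoms out level on its stops, and keep it fully down for about two seconds without forcing it any harder, because the glass is thin. Then stand the press block upright back on its cork mat, leaving the mirror lying in the press and the rest of the display undisturbed.

Things in the scene. Friction and masses are not known exactly. Their poses are not given: they have to be found in the camera images.
- mirror_center (a point): the pocket mirror to bond: flat wooden flower with rounded petals, 65 mm along its x by 76 mm along its y, 5 mm thick, 30 g; it lies on the assembly stand. Point: its centre, half-way up (2.5 mm above its underside); z up. Grip it across its 65 mm (along its x); on the stand only its middle 40 mm is supported, 34 mm above the island, so the fingertips can reach past its edges to below it.
- assembly_stand: small round wooden pedestal with a cork top, fixed: foot 68 mm across, neck 22 mm, top 42 mm across, 34 mm high. Origin: centre of its underside, on the island.
- bed_center (a point): centre of the upper face of the press's sprung bed, a 120 mm square aluminium plate 10 mm thick; z up, x and y along its edges. 55 mm above the island when up, 43 mm when fully down. Four curved fences 3 mm high stand on it on a circle of 83 mm inner diameter, each about 45 degrees long, round its diagonals; fingertips can go in the gaps at the middle of each side.
- press_base: the press: fixed 140 mm square plywood base, 30 mm high, that carries the bed on four coil springs. A fixed screw head 13 mm across, its top 60.5 mm above the island, stands over each corner of the bed, 52 mm from the middle along x and y. Loaded off centre, or by a block held askew, the bed tilts. Origin: centre of the underside, on the island.
- press_bed (a joint): how far the middle of the bed has been pushed down, in m: 0 = up, 0.012 = resting on its stops all round. It starts to sink under about 6 N, reaches the stops under about 13 N (both including the weight of whatever lies on it) and springs up again when released. It may go a fraction of a millimetre further under more force.
- block_grip (a point): the press block: a round wooden disc 72 mm across and 22 mm high with a flat cork sole, and an upright wooden grip in its middle, 24 mm thick along x, 48 mm wide along y, from 22 to 81 mm above the sole; about 0.32 kg. It stands upright on the cork mat. Point: centre of the grip, 51 mm above the sole; z up; grip it across the 24 mm (along x).
- block_sole (a point): centre of the flat underside of the press block; z up through its grip.
- press_block: the press block again; origin at the centre of its sole.
- pocket_mirror: the pocket mirror to bond again; origin at the centre of its underside.
- rest_mat: square cork mat, 125 x 125 x 4 mm, fixed, on which the press block stands. Origin: centre of its underside, on the island.
- wallet_tan: bystander: tan folded leather wallet, 88 x 109 x 14 mm, lying flat towards the back of the island, left of the middle; origin at the centre of its underside
- flower_mirror: bystander: another flower-shaped wooden pocket mirror, 65 x 75 x 5 mm, already finished, lying flat on the island behind the press: not the one to press; origin at the centre of its underside
- round_mirror: bystander: wooden hand mirror with a broad scalloped head, 164 x 90 x 5 mm, lying flat towards the back, right of the middle; origin at the centre of its underside
- heart_mirror: bystander: wooden hand mirror with a heart-shaped head, 153 x 92 x 5 mm, lying flat on the right, beyond the reach of the work; origin at the centre of its underside
- magnet_pack: bystander: stack of brown wooden magnets in a film bag, 50 x 62 x 33 mm, near the robot; origin at the centre of its underside
- spectacle_case: bystander: white three-sided spectacle case, 158 x 73 x 56 mm, on the left; origin at the centre of its underside
Mind the look-alikes: they are no part of the job. Leave any black look-alike of the pocket_mirror alone.

How it is judged:
By the outcome, as a careful person would: the job done as asked, in the order asked, and still so for the second after the job is handed in, with the robot touching nothing.
It also fails if it takes over 72 s, if anything falls off the work surface, if the arm or the gripper's body presses on something with over 40 N, if the wrist force passes 120 N, or if a joint passes its speed limit or range.

ROBOT

A 6-joint arm with a two-finger parallel gripper is mounted at the origin on the work surface; the furniture and walls round the work are solid. World frame = base frame: x ahead of the robot, y to its left, z up, the work surface at z = 0. Lengths are in m, angles in degrees, forces in N, time in s.
With the tool pointing down it reaches from about 0.25 to 0.725 m from the base axis. Payload 9.7 kg.
Tool frame: the origin (TCP) lies between the finger pads; the fingertips stand 11 mm ahead of it and the grasp point (between the pads) lies 8 mm behind it; z points along the fingers, y is the direction in which the jaws open and shut (so a half turn about z gives the same grasp; the last joint's range is limited). The gripper opens to 85 mm and grips with 20 to 120 N. Pads are 22 mm wide; open, the fingers measure 114 mm over their backs; the gripper's body (76 mm by 85 mm) begins 54 mm behind the grasp point. The pads swing forward as they close: fully open they stand 13 mm farther back than shut.
Start: joints at [68.067, 4.979, 10.078, 95.1, 0, 90], TCP at [0.205, 0.51, 0.242] pointing down, gripper open.
Joint ranges: [-179.16, 179.16], [-48.56, 103.87], [-65.8, 70.77], [-126.05, 130.52], [-82.76, 87.17], [-180, 180]. Speed limits (degrees/s): [127.2, 127.2, 147.25, 180, 180, 180].

INTERFACE

Orientations are given as [roll, pitch, yaw] about the fixed x, y, z axes, in that order (R = Rz(yaw) Ry(pitch) Rx(roll)).
In Python, from workcell import bot gives the robot as it stands.
- The arm moves only by the tool play_rows, never from a script. Its argument "targets" is a list of rows, each an object of numbers: "fingers": the gripper command: -1 is shut, 1 is fully open, values between are in proportion; "x", "y", "z": the shift along the tool's x, y, z in m; "wx", "wy", "wz": the turn, a rotation vector about the tool's x, y, z in degrees. In form: [{"fingers": .., "x": .., "y": .., "z": .., "wx": .., "wy": .., "wz": ..}, ...]. A call has 1 to 20 rows; each row is the pose to reach, as a shift and turn from the pose commanded when the call began, along the tool's axes at that moment; what a row does not reach only later rows make up. A row lasts 1/12 s, in which the tool goes at most 41.7 mm and 7.16 degrees, less where a joint would pass 70% of its speed; a pose out of reach is approached as far as the arm can. A call with a gripper value outside its range is refused whole. The fingers move at their own pace and stop on an object; "grip_force" is the grip in N (left out, the last holds). Time passes only in rows, so rows that repeat a pose let the fingers close. It gives the time, the measured TCP pose, the force and the opening at its end, in the units of the state.
- bot.get_obs(): the state, without advancing time (a new reading comes with each control period).
- bot.camera(name): name is "side" or "top" or "wrist"; returns (picture, depth): 480x640x3 uint8, blue, green, red; 480x640 float32, m along the optical axis (not along the pixel's ray), 0 where there is no reading.
- bot.get_calibration(name): a dict with "fx", "fy", "cx", "cy" (pixels), "distortion" ([k1, k2, p1, p2, k3] as OpenCV has them; the pictures are not rectified), "camera_from_world" (4x4, takes a point from world to camera coordinates). Camera axes: x right, y down, z forward; pixel columns grow to the right and rows downward; lengths in m; the calibration is good to about 2 mm. A picture is of the moment at which its call begins: read the wrist's pose just before it. get_calibration takes no time and is no camera call; for the wrist camera it gives the pose at the moment of the call.
- bot.job_done(): hands the job in, once; it reports no verdict.
Trained networks look in the newest picture that a camera, given by its name, has taken for a name from the list of things; names that differ only in an ending like _2 or _b are one class to them, and where a whole thing is asked for, a point or a joint stands for the part that bears it (a point fixed in the world has none). Each returns a list of dicts, best first, with "confidence" (0 to 1); they miss things now and then, are a little off and sometimes report something else, mostly with a low value. They report only what shows in the picture. A call takes as long as a camera call. They do not tell look-alikes from the thing itself.
- bot.look_for(query, camera): "extent" ([left, top, right, bottom] in pixels, round what is visible of it).
- bot.outline_of(query, camera): "region" (480x640 bool, what is visible of it) and "extent" ([left, top, right, bottom] in pixels, round what is visible of it).
- bot.place_of(query, camera): "point" ([row, column] in pixels: a listed point, or the origin of a listed thing).
The state is a dict: "time": time; "q": joint angles; "qd": joint speeds; "joint_efforts": joint torques, N m; "ee_pos": TCP position; "tcp_rot": TCP orientation; "wrist_force": force on the tool from outside, world axes, zero at the start; "torque": the same for the moment, N m; "opening": finger opening in m.
Only numpy, scipy, OpenCV 4.12 (cv2) and the standard library are available. Lean on these libraries where they do the work, as an engineer would, in place of code of your own. Each camera call takes 0.05 s, during which the arm holds its last target.

## Working session

There is one attempt and no reset: what is moved stays moved. The work goes in short steps, Python scripts to look and compute and a tool call to move; the robot and the scene stay as the last step left them, time stands still between calls to the robot, and variables do not carry over. Pictures are saved under pics/ and viewed, and the job is handed in when it is done.

Besides the shell and the picture viewer there is one more tool, called after ">>>" as name(argument=value, ...), one argument or row to a line, values as JSON. play_rows: Moves the arm, as the interface text tells. Its arguments: {"type":"object","properties":{"targets":{"type":"array","items":{"type":"object","properties":{"fingers":{"type":"number"},"x":{"type":"number"},"y":{"type":"number"},"z":{"type":"number"},"wx":{"type":"number"},"wy":{"type":"number"},"wz":{"type":"number"}}}},"grip_force":{"type":"number"}},"required":["targets"]}

```bash
ls; mkdir -p pics; python3 - <<'E'
from workcell import bot
import cv2
o=bot.get_obs(); print(o)
for n in ("side","top","wrist"):
    p,d=bot.camera(n); cv2.imwrite(f"pics/a_{n}.png",p)
    c=bot.get_calibration(n); print(n,c)
E
```

```text
pics
{'time': 0.0, 'q': array([6.80677365e+01, 5.00959965e+00, 1.00346580e+01, 9.50980060e+01,
       4.05728362e-05, 9.00011362e+01]), 'qd': array([ 0.02372524, -0.03110629, -0.01344148,  0.11219201,  0.09288349,
       -0.05275221]), 'joint_efforts': array([ 2.53827209e-03, -5.20384812e+01,  4.64802468e+01,  1.62446348e-02,
        8.75194360e-05,  7.17469050e-06]), 'ee_pos': array([0.20535408, 0.51000482, 0.24159927]), 'tcp_rot': array([-1.79927052e+02, -3.91262728e-05,  1.58066600e+02]), 'wrist_force': array([-0.60220788, -0.2175445 , -1.12550041]), 'torque': array([-0.01294373,  0.00340491,  0.00167967]), 'opening': 0.08536049139919201}
side {'fx': 624.0333290618619, 'fy': 624.0333290618619, 'cx': 313.53935466866346, 'cy': 232.18184405275602, 'distortion': array([0.01155367, 0.        , 0.        , 0.        , 0.        ]), 'camera_from_world': array([[ 0.95660651, -0.29060962, -0.02121406, -0.49462076],
       [-0.20930466, -0.63466956, -0.74389926,  0.12623957],
       [ 0.20272036,  0.71605908, -0.66795498,  2.02694564],
       [ 0.        ,  0.        ,  0.        ,  1.     
[... 427 characters left out ...]
876e-03, -9.89292509e-01,
         1.36798480e+00],
       [ 0.00000000e+00,  0.00000000e+00,  0.00000000e+00,
         1.00000000e+00]])}
wrist {'fx': 382.06231544104367, 'fy': 382.06231544104367, 'cx': 323.36893572291126, 'cy': 239.36293318698227, 'distortion': array([-0.05710415,  0.        ,  0.        ,  0.        ,  0.        ]), 'camera_from_world': array([[ 3.73290908e-01,  9.27714039e-01, -7.47963310e-04,
        -5.48389110e-01],
       [ 8.89107751e-01, -3.57526224e-01,  2.85766351e-01,
        -3.82227575e-02],
       [ 2.64842039e-01, -1.07339001e-01, -9.58299031e-01,
         3.80523086e-01],
       [ 0.00000000e+00,  0.00000000e+00,  0.00000000e+00,
         1.00000000e+00]])}
```

View pics/a_side.png

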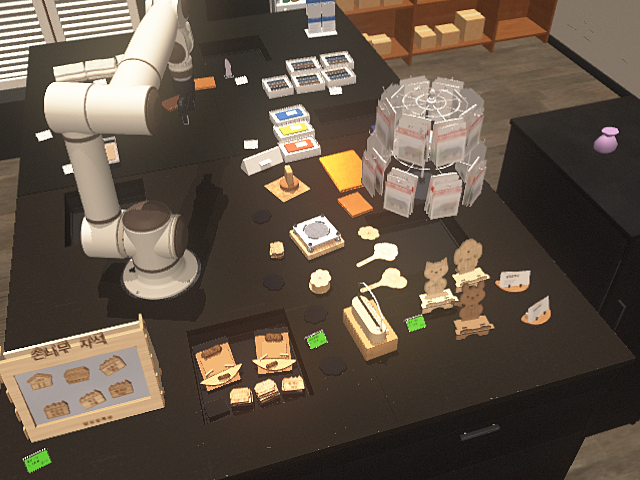

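View pics/a_top.png

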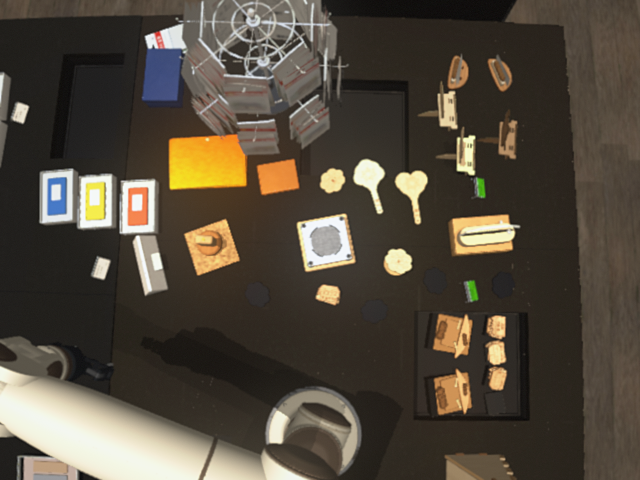

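View pics/a_wrist.png

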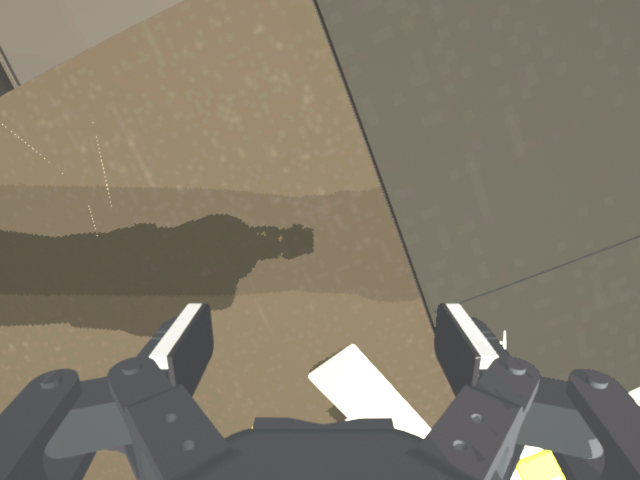

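The side view shows the mirror on its stand at about (319,281), the press at (317,235) and the block on its mat at (288,180). In the top view they are at (397,262), (326,241) and (211,243). Black look-alikes lie flat at top (435,280) and (375,308).

```bash
cat > h.py <<'E'
import numpy as np, cv2
from workcell import bot
from scipy.spatial.transform import Rotation as R
def K(c): return np.array([[c["fx"],0,c["cx"]],[0,c["fy"],c["cy"]],[0,0,1.]])
def ray(c,row,col):
    u=cv2.undistortPoints(np.array([[[col,row]]],float),K(c),np.array(c["distortion"]))[0,0]
    T=np.linalg.inv(c["camera_from_world"])
    return T[:3,3], T[:3,:3]@np.array([u[0],u[1],1.])
def onz(c,row,col,z):
    o,d=ray(c,row,col); return o+d*(z-o[2])/d[2]
def tri(rays):
    A=np.zeros((3,3));b=np.zeros(3)
    for o,d in rays:
        d=d/np.linalg.norm(d);P=np.eye(3)-np.outer(d,d);A+=P;b+=P@o
    x=np.linalg.solve(A,b)
    res=[np.linalg.norm((np.eye(3)-np.outer(d,d)/(d@d))@(x-o)) for o,d in rays]
    return x,res
def cloud(c,d):
    # all pixels -> world
    v,u=np.mgrid[0:480,0:640]
    un=cv2.undistortPoints(np.stack([u,v],-1).reshape(-1,1,2).astype(float),K(c),np.array(c["distortion"])).reshape(480,640,2)
    P=np.concatenate([un*d[...,None],d[...,None]],-1)
    T=np.linalg.inv(c["camera_from_world"])
    return P@T[:3,:3].T+T[:3,3]
E
python3 - <<'E'
from h import *
np.set_printoptions(precision=4,suppress=True)
names=["mirror_center","assembly_stand","bed_center","press_base","block_grip","block_sole","rest_mat"]
cal={n:bot.get_calibration(n) for n in ("top","side")}
dep={};
for n in cal: dep[n]=bot.camera(n)[1]
r={}
for n in cal:
    C=cloud(cal[n],dep[n])
    for q in names:
        for f in bot.place_of(q,n)[:2]:
            p=f["point"]; i,j=int(round(p[0])),int(round(p[1]))
            print(n,q,round(f["confidence"],2),np.array(p),C[i,j])
            r.setdefault((q,n),ray(cal[n],*p))
for q in names:
    if (q,"top") in r and (q,"side") in r: print(q,tri([r[q,"top"],r[q,"side"]]))
print(bot.get_obs()["time"])
E
```

```text
top mirror_center 0.95 [285.7 501.8] [ 0.4104 -0.5184  0.0091]
top mirror_center 0.94 [263.1 397.5] [ 0.4651 -0.221   0.0415]
top assembly_stand 0.55 [261.8 396.5] [ 0.4677 -0.2154  0.0423]
top bed_center 0.92 [237.7 326.4] [ 0.5269 -0.0233  0.0568]
top press_base 0.87 [245.6 325.7] [ 0.5053 -0.0238  0.055 ]
top press_base 0.74 [180.2 332.3] [ 0.7027 -0.036   0.0054]
top block_grip 0.63 [198.6 410.5] [ 0.655 -0.261 -0.004]
top block_grip 0.62 [241.  205.5] [0.5068 0.2959 0.0851]
top block_sole 0.56 [244.4 214.8] [0.5051 0.2811 0.0414]
top rest_mat 0.76 [244.8 212.9] [0.5003 0.2831 0.0561]
top rest_mat 0.42 [261.2 393.8] [ 0.4708 -0.2105  0.0375]
side mirror_center 0.86 [283.3 271.4] [ 0.3266 -0.1638  0.0014]
side mirror_center 0.81 [364.  331.3] [ 0.4101 -0.5195  0.0052]
side assembly_stand 0.6 [286.7 315.8] [ 0.4484 -0.2544  0.0347]
side bed_center 0.89 [227.9 313.4] [ 0.5143 -0.0064  0.0493]
side press_base 0.85 [245.7 317.9] [ 0.5148 -0.0597  0.0139]
side block_grip 0.78 [174.2 289.4] [0.5092 0.2768 0.0757]
side block_grip 0.51 [284.7 378.9] [ 0.6492 -0.2737 -0.003 ]
side block_so
[... 288 characters left out ...]
stand (array([ 0.4652, -0.2213, -0.0008]), [np.float64(0.007723071645161333), np.float64(0.007723071645161414)])
bed_center (array([ 0.5188, -0.0233,  0.0651]), [np.float64(0.00769455133789592), np.float64(0.007694551337896138)])
press_base (array([ 0.5208, -0.0232, -0.0202]), [np.float64(0.004252222314698048), np.float64(0.004252222314698264)])
block_grip (array([ 0.4755, -0.1844,  0.4401]), [np.float64(0.0747496866570042), np.float64(0.07474968665700413)])
block_sole (array([0.5029, 0.2889, 0.0115]), [np.float64(0.005064656775709274), np.float64(0.005064656775709528)])
rest_mat (array([ 0.5062,  0.297 , -0.002 ]), [np.float64(0.0022843917403528066), np.float64(0.0022843917403526596)])
0.95
```

```bash
python3 - <<'E'
from h import *
np.set_printoptions(precision=4,suppress=True)
o=bot.get_obs(); c=bot.get_calibration("wrist")
Rt=R.from_euler("xyz",o["tcp_rot"],degrees=True).as_matrix()
T=np.linalg.inv(c["camera_from_world"])
print("cam in tool",Rt.T@(T[:3,3]-o["ee_pos"]), "\n",Rt.T@T[:3,:3])
ct,cs=bot.get_calibration("top"),bot.get_calibration("side")
# hulls by outline in top: orientations
pt,dt=bot.camera("top")
for q,z in (("press_base",.055),("rest_mat",.004),("pocket_mirror",.037),("press_block",.05)):
    for f in bot.outline_of(q,"top")[:2]:
        m=f["region"]; v,u=np.nonzero(m)
        P=np.array([onz(ct,a,b,z)[:2] for a,b in list(zip(v,u))[::3]])
        (cx,cy),(w,h),a=cv2.minAreaRect(P.astype(np.float32)*1000)
        print(q,f["confidence"],f["extent"],"c",cx,cy,"wh",w,h,"ang",a)
pt=cv2.resize(pt[160:340,140:460],None,fx=2.5,fy=2.5,interpolation=cv2.INTER_CUBIC); cv2.imwrite("pics/b_top.png",pt)
E
```

```text
cam in tool [ 0.0723 -0.0013 -0.1334] 
 [[ 0.0002 -0.9583 -0.2857]
 [ 1.      0.0001  0.0003]
 [-0.0003 -0.2857  0.9583]]
press_base 0.72 [296.3, 215.6, 354.6, 265.0] c 515.5839233398438 -23.341827392578125 wh 139.49923706054688 137.84893798828125 ang 12.722410202026367
press_base 0.42 [132.0, 234.4, 168.9, 289.8] c 446.46990966796875 456.29473876953125 wh 166.64047241210938 65.05155181884766 ang 16.99579620361328
rest_mat 0.93 [186.7, 218.2, 238.2, 272.9] c 503.63629150390625 298.62261962890625 wh 132.85592651367188 127.04580688476562 ang 19.651235580444336
pocket_mirror 0.87 [245.7, 282.7, 270.1, 308.8] c 371.99066162109375 159.46652221679688 wh 72.40324401855469 59.95463562011719 ang 32.224945068359375
pocket_mirror 0.78 [384.7, 249.0, 410.8, 274.1] c 471.4879455566406 -222.3842010498047 wh 71.86919403076172 60.6452522277832 ang 64.57810974121094
press_block 0.95 [196.4, 231.2, 225.5, 254.0] c 506.3565673828125 297.31304931640625 wh 66.55851745605469 69.04624938964844 ang 3.1235811710357666
press_block 0.64 [298.0, 213.1, 353.3, 268.6] c 515.792724609375 -24.69043731689453 wh 140.8151092529297 140.03196716308594 ang 11.024324417114258
```

View pics/b_top.png

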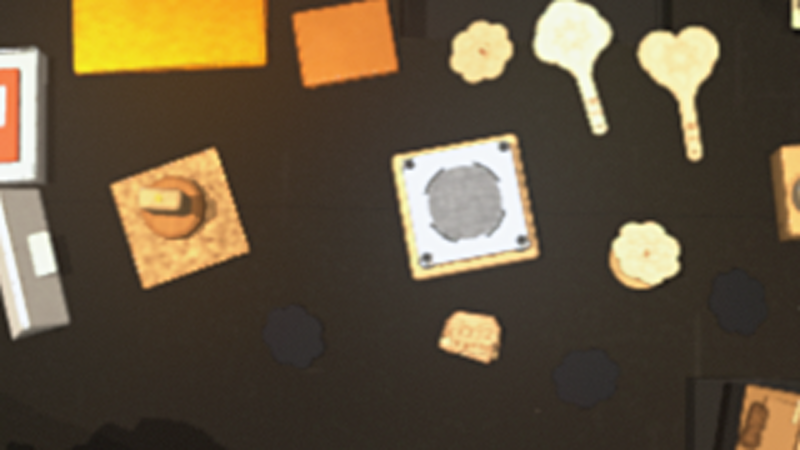

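```bash
python3 - <<'E'
from h import *
np.set_printoptions(precision=4,suppress=True)
o=bot.get_obs(); c=bot.get_calibration("wrist"); p,d=bot.camera("wrist")
Rt=R.from_euler("xyz",o["tcp_rot"],degrees=True).as_matrix()
C=(cloud(c,d)-o["ee_pos"])@Rt
m=(d>0)&(d<0.2)
for s in (-1,1):
    k=m&(C[...,1]*s>0.03)&(np.abs(C[...,0])<.03)
    Q=C[k]; 
    print(s,len(Q)); 
    i=np.argsort(Q[:,2])[::-1][:200:20]; print(Q[i])
    tip=Q[Q[:,2]>Q[:,2].max()-.02]; print("min|y|",np.abs(tip[:,1]).min(),np.abs(tip[:,1]).max(),tip[:,0].min(),tip[:,0].max())
for (r_,c_) in ((308,200),(308,183),(308,450),(320,205),(370,160),(370,205)): print(r_,c_,d[r_,c_],C[r_,c_])
E
```

```text
-1 21018
[[ 0.0063 -0.0442 -0.0032]
 [ 0.0037 -0.044  -0.0046]
 [-0.0054 -0.0435 -0.0053]
 [-0.0082 -0.044  -0.0057]
 [ 0.009  -0.0442 -0.0062]
 [-0.0067 -0.0436 -0.0067]
 [-0.0018 -0.0439 -0.0069]
 [-0.0029 -0.0439 -0.0072]
 [-0.0113 -0.0442 -0.0077]
 [-0.0098 -0.044  -0.0079]]
min|y| 0.0432695846379846 0.05785340224816306 -0.012132005536436079 0.011575158686752036
1 19520
[[-0.0085  0.042  -0.0031]
 [-0.0028  0.0415 -0.0045]
 [-0.0041  0.0414 -0.0051]
 [-0.0104  0.0418 -0.0057]
 [ 0.0065  0.0413 -0.0061]
 [-0.0081  0.0414 -0.0066]
 [-0.01    0.0414 -0.007 ]
 [ 0.006   0.0413 -0.0074]
 [-0.0077  0.0418 -0.0078]
 [ 0.0107  0.0477 -0.008 ]]
min|y| 0.04069983121215054 0.05512847324018625 -0.011888746218665465 0.011388838945126083
308 200 0.13369942 [ 0.0108 -0.0448 -0.0122]
308 183 0.41346782 [-0.1178 -0.1546  0.2414]
308 450 0.13446505 [ 0.0105  0.0437 -0.0115]
320 205 0.13697582 [ 0.0052 -0.044  -0.0105]
370 160 0.097433016 [ 0.0119 -0.0437 -0.0497]
370 205 0.4354063 [-0.1967 -0.1377  0.2408]
```

```bash
cat >> h.py <<'E'
def delta(pos,yaw,roll=180,pitch=0):
    o=bot.get_obs(); Rt=R.from_euler("xyz",o["tcp_rot"],degrees=True)
    Rg=R.from_euler("xyz",[roll,pitch,yaw],degrees=True)
    t=Rt.inv().apply(np.array(pos)-o["ee_pos"]); w=(Rt.inv()*Rg).as_rotvec(degrees=True)
    print("at",o["ee_pos"].round(4),o["tcp_rot"].round(2),"t",round(o["time"],2),"F",o["wrist_force"].round(2))
    print("shift",t.round(4),"turn",w.round(2),"rows",np.linalg.norm(t)/.0417,np.linalg.norm(w)/7.16)
E
python3 -c "
from h import *
delta([.47,.34,.27],90)"
```

```text
at [0.2054 0.5102 0.2423] [-180.      0.    158.07] t 1.25 F [-0.26  0.62  0.69]
shift [-0.309  -0.0591 -0.0277] turn [ 0.    0.   68.07] rows 7.573112775585076 9.50698122352682
```

>>> play_rows(
  targets=[
    {"fingers": 1,"x": -0.309,"y": -0.059,"z": -0.028,"wz": 68},
    {"fingers": 1,"x": -0.309,"y": -0.059,"z": -0.028,"wz": 68},
    {"fingers": 1,"x": -0.309,"y": -0.059,"z": -0.028,"wz": 68},
    {"fingers": 1,"x": -0.309,"y": -0.059,"z": -0.028,"wz": 68},
    {"fingers": 1,"x": -0.309,"y": -0.059,"z": -0.028,"wz": 68},
    {"fingers": 1,"x": -0.309,"y": -0.059,"z": -0.028,"wz": 68},
    {"fingers": 1,"x": -0.309,"y": -0.059,"z": -0.028,"wz": 68},
    {"fingers": 1,"x": -0.309,"y": -0.059,"z": -0.028,"wz": 68},
    {"fingers": 1,"x": -0.309,"y": -0.059,"z": -0.028,"wz": 68},
    {"fingers": 1,"x": -0.309,"y": -0.059,"z": -0.028,"wz": 68},
    {"fingers": 1,"x": -0.309,"y": -0.059,"z": -0.028,"wz": 68},
    {"fingers": 1,"x": -0.309,"y": -0.059,"z": -0.028,"wz": 68},
    {"fingers": 1,"x": -0.309,"y": -0.059,"z": -0.028,"wz": 68},
  ],
)

```text
$.targets[0]: bad value
```

```bash
cat >> h.py <<'E'
import pickle
def shot(tag,queries=()):
    o=bot.get_obs(); c=bot.get_calibration("wrist"); p,d=bot.camera("wrist"); c2=bot.get_calibration("wrist")
    print("calib drift",np.abs(c2["camera_from_world"]-c["camera_from_world"]).max())
    cv2.imwrite(f"pics/{tag}.png",p); pickle.dump((o,c,p,d),open(f"{tag}.pkl","wb"))
    C=cloud(c,d); out={}
    for q in queries:
        for f in bot.place_of(q,"wrist")[:2]:
            i,j=[int(round(v)) for v in f["point"]]
            i=min(max(i,0),479);j=min(max(j,0),639)
            print(q,round(f["confidence"],2),np.round(f["point"],1),C[i,j].round(4)); out.setdefault(q,f["point"])
    return o,c,p,d,C,out
E
python3 - <<'E'
from h import *
shot("w1",["block_grip","block_sole","rest_mat"]); delta([.515,.265,.27],90)
E
```

```text
calib drift 7.595954191122597e-07
at [0.2054 0.5102 0.2423] [-180.     -0.    158.07] t 1.45 F [-0.06  0.29  0.15]
shift [-0.3787 -0.1118 -0.0277] turn [-0.   -0.   68.07] rows 9.493515628198603 9.506792951568407
```

View pics/w1.png

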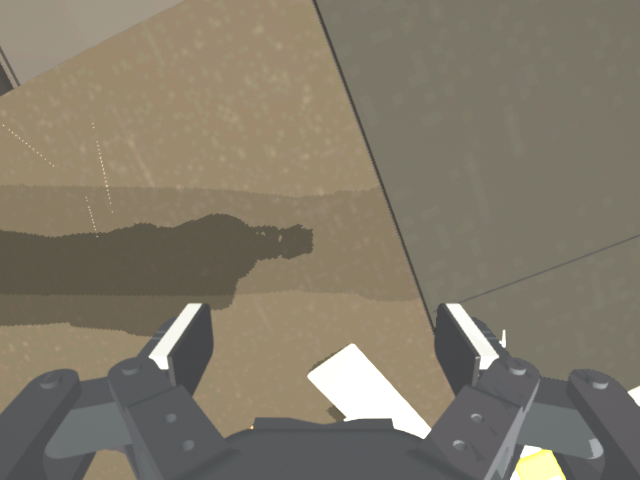

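The call was refused and the arm didn't move, probably because wx and wy were missing. I'll send full rows.

>>> play_rows(
  targets=[
    {"fingers": 1,"x": -0.309,"y": -0.059,"z": -0.028,"wx": 0,"wy": 0,"wz": 68},
    {"fingers": 1,"x": -0.309,"y": -0.059,"z": -0.028,"wx": 0,"wy": 0,"wz": 68},
    {"fingers": 1,"x": -0.309,"y": -0.059,"z": -0.028,"wx": 0,"wy": 0,"wz": 68},
    {"fingers": 1,"x": -0.309,"y": -0.059,"z": -0.028,"wx": 0,"wy": 0,"wz": 68},
    {"fingers": 1,"x": -0.309,"y": -0.059,"z": -0.028,"wx": 0,"wy": 0,"wz": 68},
    {"fingers": 1,"x": -0.309,"y": -0.059,"z": -0.028,"wx": 0,"wy": 0,"wz": 68},
    {"fingers": 1,"x": -0.309,"y": -0.059,"z": -0.028,"wx": 0,"wy": 0,"wz": 68},
    {"fingers": 1,"x": -0.309,"y": -0.059,"z": -0.028,"wx": 0,"wy": 0,"wz": 68},
    {"fingers": 1,"x": -0.309,"y": -0.059,"z": -0.028,"wx": 0,"wy": 0,"wz": 68},
    {"fingers": 1,"x": -0.309,"y": -0.059,"z": -0.028,"wx": 0,"wy": 0,"wz": 68},
    {"fingers": 1,"x": -0.309,"y": -0.059,"z": -0.028,"wx": 0,"wy": 0,"wz": 68},
    {"fingers": 1,"x": -0.309,"y": -0.059,"z": -0.028,"wx": 0,"wy": 0,"wz": 68},
    {"fingers": 1,"x": -0.309,"y": -0.059,"z": -0.028,"wx": 0,"wy": 0,"wz": 68},
  ],
)

```text
time: 2.53
ee_pos: [0.4698, 0.3402, 0.2703]
tcp_rot: [180.0, -0.0, 90.2]
wrist_force: [0.4, -0.6, -0.4]
opening: 0.0853
```

```bash
python3 - <<'E'
from h import *
shot("w2",["block_grip","block_sole","rest_mat"]); delta([.515,.265,.27],90)
E
```

```text
calib drift 0.00026744545562039975
block_grip 0.73 [246.4 369.4] [0.5095 0.3117 0.088 ]
block_sole 0.67 [230.7 363.8] [0.5052 0.3239 0.0834]
at [0.4698 0.3403 0.2704] [ 1.7999e+02 -1.0000e-02  9.0150e+01] t 2.73 F [ 0.45 -0.87  1.02]
shift [-0.0754  0.045   0.0004] turn [ 0.01 -0.01  0.15] rows 2.1062673035233916 0.021355287084278498
```

View pics/w2.png

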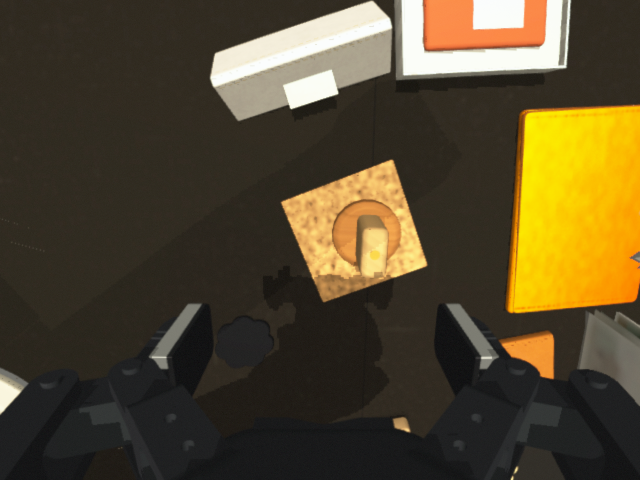

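The wrist view shows the block with its disc at about (367,232), the grip top near (373,255), and the mat under it. I'll take a second view on the way to the press.

>>> play_rows(
  targets=[
    {"fingers": 1,"x": -0.075,"y": 0.045,"z": 0,"wx": 0,"wy": 0,"wz": 0},
    {"fingers": 1,"x": -0.075,"y": 0.045,"z": 0,"wx": 0,"wy": 0,"wz": 0},
    {"fingers": 1,"x": -0.075,"y": 0.045,"z": 0,"wx": 0,"wy": 0,"wz": 0},
    {"fingers": 1,"x": -0.075,"y": 0.045,"z": 0,"wx": 0,"wy": 0,"wz": 0},
  ],
)

```text
time: 3.07
ee_pos: [0.516, 0.2635, 0.2703]
tcp_rot: [180.0, 0.0, 89.9]
wrist_force: [-0.3, 0.8, -0.7]
opening: 0.0853
```

```bash
cat > blk.py <<'E'
from h import *
np.set_printoptions(precision=4,suppress=True)
def circ(P):
    A=np.c_[2*P,np.ones(len(P))]; x=np.linalg.lstsq(A,(P**2).sum(1),rcond=None)[0]; return x[:2],np.sqrt(x[2]+x[0]**2+x[1]**2)
def blk(tag):
    o,c,p,d=pickle.load(open(tag+".pkl","rb")); C=cloud(c,d)
    near=(np.hypot(C[...,0]-.505,C[...,1]-.29)<.1)&(d>0.2)
    z=C[...,2]
    mat=near&(z<.012)&(z>-.004); hist,e=np.histogram(z[near],bins=np.arange(-.01,.1,.002)); print(dict(zip((e[:-1]*1000).round(),hist)))
    top=near&(z>.078); P=C[top]; print("top z med",np.median(P[:,2]),len(P))
    (cx,cy),(w,h),a=cv2.minAreaRect((P[:,:2]*1000).astype(np.float32)); print("top rect",cx,cy,w,h,a, "mean",P.mean(0))
    dk=near&(z>.018)&(z<.031); Q=C[dk]; print("disc z",np.median(Q[:,2]),len(Q)); 
    hull=cv2.convexHull((Q[:,:2]*1000).astype(np.float32)).reshape(-1,2); print("disc minEncl",cv2.minEnclosingCircle(hull),"fit",circ(hull))
E
python3 - <<'E'
from blk import *
shot("w3",["block_grip","block_sole","rest_mat"])
blk("w2"); blk("w3"); delta([.52,.01,.27],90)
E
```

```text
calib drift 0.0010946422653093286
block_grip 0.71 [162.9 322.3] [0.5149 0.3055 0.0858]
{np.float64(-10.0): np.int64(0), np.float64(-8.0): np.int64(0), np.float64(-6.0): np.int64(0), np.float64(-4.0): np.int64(0), np.float64(-2.0): np.int64(90), np.float64(0.0): np.int64(6805), np.float64(2.0): np.int64(5164), np.float64(4.0): np.int64(5074), np.float64(6.0): np.int64(3588), np.float64(8.0): np.int64(27), np.float64(10.0): np.int64(9), np.float64(12.0): np.int64(22), np.float64(14.0): np.int64(14), np.float64(16.0): np.int64(30), np.float64(18.0): np.int64(25), np.float64(20.0): np.int64(31), np.float64(22.0): np.int64(126), np.float64(24.0): np.int64(397), np.float64(26.0): np.int64(1014), np.float64(28.0): np.int64(514), np.float64(30.0): np.int64(5), np.float64(32.0): np.int64(5), np.float64(34.0): np.int64(19), np.float64(36.0): np.int64(15), np.float64(38.0): np.int64(16), np.float64(40.0): np.int64(22), np.float64(42.0): np.int64(19), np.float64(44.0): np.int64(18), np.float64(46.0): np.int64(16), np.float64(48.0): np.int64(23), np.float64(50.0): np.int64(15), np.float64(52.0): 
[... 2570 characters left out ...]
loat64(86.0): np.int64(790), np.float64(88.0): np.int64(50), np.float64(90.0): np.int64(0), np.float64(92.0): np.int64(0), np.float64(94.0): np.int64(0), np.float64(96.0): np.int64(0)}
top z med 0.08609387565380905 1607
top rect 514.9818725585938 303.7134094238281 47.864173889160156 23.546510696411133 89.40355682373047 mean [0.5148 0.3044 0.0858]
disc z 0.027217654942898628 2580
disc minEncl ((514.7381591796875, 303.5924377441406), 36.028167724609375) fit (array([514.785 , 303.5898]), np.float64(35.73755380630739))
at [0.5146 0.2661 0.2703] [-179.99   -0.01   90.15] t 3.27 F [ 0.31 -0.04 -0.04]
shift [-0.2561  0.0048  0.0003] turn [-0.01 -0.01  0.15] rows 6.142439236998957 0.0206559675890459
```

View pics/w3.png

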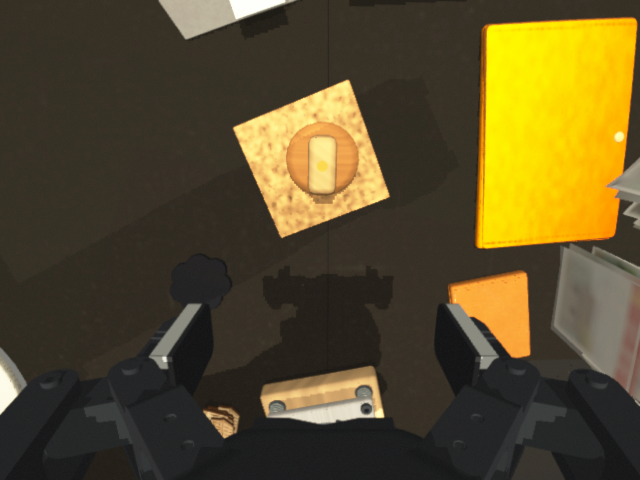

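The block is consistent in both views, at (0.5148, 0.3037) with its top at 0.086 and its disc at 0.027. The finger pads in the same camera show a hand-eye offset of about 1.1 mm along tool y and 1 mm in height. Next is the press.

>>> play_rows(
  targets=[
    {"fingers": 1,"x": -0.256,"y": 0.005,"z": 0,"wx": 0,"wy": 0,"wz": 0},
    {"fingers": 1,"x": -0.256,"y": 0.005,"z": 0,"wx": 0,"wy": 0,"wz": 0},
    {"fingers": 1,"x": -0.256,"y": 0.005,"z": 0,"wx": 0,"wy": 0,"wz": 0},
    {"fingers": 1,"x": -0.256,"y": 0.005,"z": 0,"wx": 0,"wy": 0,"wz": 0},
    {"fingers": 1,"x": -0.256,"y": 0.005,"z": 0,"wx": 0,"wy": 0,"wz": 0},
    {"fingers": 1,"x": -0.256,"y": 0.005,"z": 0,"wx": 0,"wy": 0,"wz": 0},
    {"fingers": 1,"x": -0.256,"y": 0.005,"z": 0,"wx": 0,"wy": 0,"wz": 0},
    {"fingers": 1,"x": -0.256,"y": 0.005,"z": 0,"wx": 0,"wy": 0,"wz": 0},
  ],
)

```text
time: 3.93
ee_pos: [0.5203, 0.0078, 0.2705]
tcp_rot: [180.0, 0.0, 89.9]
wrist_force: [-0.4, -0.4, -0.0]
opening: 0.0853
```

```bash
python3 - <<'E'
from blk import *
o,c,p,d,C,out=shot("w4",["bed_center","press_base","mirror_center"])
z=C[...,2]; near=(np.hypot(C[...,0]-.52,C[...,1]+.023)<.11)&(d>.2)
h,e=np.histogram(z[near],bins=np.arange(-.01,.08,.002)); print(list(zip((e[:-1]*1000).round().astype(int),h)))
delta([.49,-.15,.25],90)
E
```

```text
calib drift 0.0013649590904860577
bed_center 0.88 [239.2 323.9] [ 0.521  -0.0239  0.0568]
bed_center 0.29 [411.4 433.2] [ 0.6605 -0.2686  0.0061]
press_base 0.87 [218.3 324.2] [ 0.521  -0.0033  0.0575]
mirror_center 0.81 [399.1 281.9] [ 0.4728 -0.22    0.0407]
mirror_center 0.73 [338.9 170. ] [0.4737 0.0176 0.303 ]
[(np.int64(-10), np.int64(0)), (np.int64(-8), np.int64(0)), (np.int64(-6), np.int64(0)), (np.int64(-4), np.int64(0)), (np.int64(-2), np.int64(137)), (np.int64(0), np.int64(7512)), (np.int64(2), np.int64(4964)), (np.int64(4), np.int64(41)), (np.int64(6), np.int64(0)), (np.int64(8), np.int64(1)), (np.int64(10), np.int64(12)), (np.int64(12), np.int64(19)), (np.int64(14), np.int64(24)), (np.int64(16), np.int64(20)), (np.int64(18), np.int64(20)), (np.int64(20), np.int64(20)), (np.int64(22), np.int64(23)), (np.int64(24), np.int64(34)), (np.int64(26), np.int64(151)), (np.int64(28), np.int64(419)), (np.int64(30), np.int64(1767)), (np.int64(32), np.int64(743)), (np.int64(34), np.int64(10)), (np.int64(36), np.int64(3)), (np.int64(38), np.int64(6)), (np.int64(40), np.int64(4)), (np.int64(42), np.int64(6)), (np.int64(44), np.int64(0)), (np.int64(46), np.int64(7)), (np.int64(48), np.int64(10)), (np.int64(50), np.int64(30)), (np.int64(52), np.int64(84)), (np.int64(54), np.int64(1751)), (np.int64(56), np.int64(11176)), (np.int64(58), np.int64(1415)), (np.int64(60), np.int64(411)), (np.int64(62), np.int64(373)), (np.int64(64), np.int64(9)), (np.int64(66), np.int64(0)), (np.int64(68), np.int64(0)), (np.int64(70), np.int64(0)), (np.int64(72), np.int64(0)), (np.int64(74), np.int64(0)), (np.int64(76), np.int64(0))]
at [0.5205 0.0108 0.2703] [-180.     -0.02   90.19] t 4.13 F [0.84 0.01 0.23]
shift [-0.1607 -0.031   0.0202] turn [-0.   -0.02  0.19] rows 3.954831977985695 0.027169759080733564
```

View pics/w4.png

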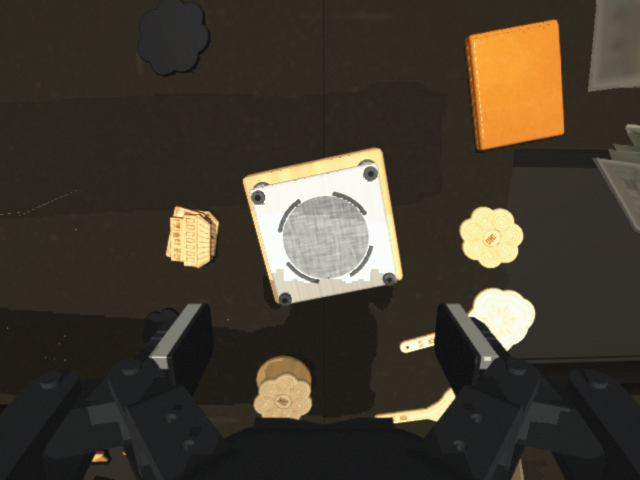

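>>> play_rows(
  targets=[
    {"fingers": 1,"x": -0.161,"y": -0.031,"z": 0.0,"wx": 0,"wy": 0,"wz": 0},
    {"fingers": 1,"x": -0.161,"y": -0.031,"z": 0.0,"wx": 0,"wy": 0,"wz": 0},
    {"fingers": 1,"x": -0.161,"y": -0.031,"z": 0.0,"wx": 0,"wy": 0,"wz": 0},
    {"fingers": 1,"x": -0.161,"y": -0.031,"z": 0.0,"wx": 0,"wy": 0,"wz": 0},
    {"fingers": 1,"x": -0.161,"y": -0.031,"z": 0.0,"wx": 0,"wy": 0,"wz": 0},
    {"fingers": 1,"x": -0.161,"y": -0.031,"z": 0.0,"wx": 0,"wy": 0,"wz": 0},
    {"fingers": 1,"x": -0.161,"y": -0.031,"z": 0.0,"wx": 0,"wy": 0,"wz": 0},
  ],
)

```text
time: 4.72
ee_pos: [0.49, -0.1507, 0.2702]
tcp_rot: [-180.0, -0.0, 90.1]
wrist_force: [0.2, 0.1, -0.6]
opening: 0.085
```

```bash
cat > prs.py <<'E'
from blk import *
def prs(tag):
    o,c,p,d=pickle.load(open(tag+".pkl","rb")); C=cloud(c,d); z=C[...,2]
    near=(np.hypot(C[...,0]-.52,C[...,1]+.023)<.09)&(d>.2)
    m=(near&(z>.0597)&(z<.066)&(np.hypot(C[...,0]-.52,C[...,1]+.023)>.055)).astype(np.uint8)
    n,l,s,ce=cv2.connectedComponentsWithStats(m)
    S=[]
    for i in range(1,n):
        if s[i,4]>25:
            P=C[l==i]; S.append(P.mean(0)); print("screw",s[i,4],P.mean(0),ce[i])
    S=np.array(S); print("mean of screws",S.mean(0))
    # bed plane points -> edge rect
    b=near&(z>.0535)&(z<.0597); print("bed z",np.median(z[b]))
    (cx,cy),(w,h),a=cv2.minAreaRect((C[b][:,:2]*1000).astype(np.float32)); print("bed rect",cx,cy,w,h,a)
E
python3 - <<'E'
from prs import *
o,c,p,d,C,out=shot("w5",["mirror_center","bed_center"])
for t in ("w4","w5"): prs(t)
E
```

```text
calib drift 0.0009336151730572058
mirror_center 0.97 [344.3 269.6] [ 0.4272 -0.3268  0.0074]
mirror_center 0.86 [204.5 179.5] [ 0.3375 -0.1587  0.0065]
bed_center 0.87 [ 60.2 362.8] [ 0.523  -0.0252  0.0572]
screw 166 [0.5623 0.0389 0.0624] [370.4518 173.1084]
screw 155 [0.4608 0.0172 0.0622] [257.5419 197.329 ]
screw 134 [ 0.5838 -0.0626  0.0623] [389.0597 279.0896]
screw 127 [ 0.4825 -0.084   0.0623] [284.7559 299.4567]
mean of screws [ 0.5223 -0.0227  0.0623]
bed z 0.0569298604161004
bed rect 522.2774658203125 -22.728477478027344 120.24708557128906 119.84455108642578 11.937891006469727
screw 172 [0.4609 0.0153 0.0624] [287.686    5.2674]
screw 165 [ 0.5833 -0.0633  0.0623] [432.7697 107.5515]
screw 175 [ 0.4822 -0.0843  0.0621] [314.5257 132.    ]
mean of screws [ 0.5088 -0.0441  0.0623]
bed z 0.05695313074688088
bed rect 522.4423828125 -24.635841369628906 120.70750427246094 117.4383544921875 11.286824226379395
```

View pics/w5.png

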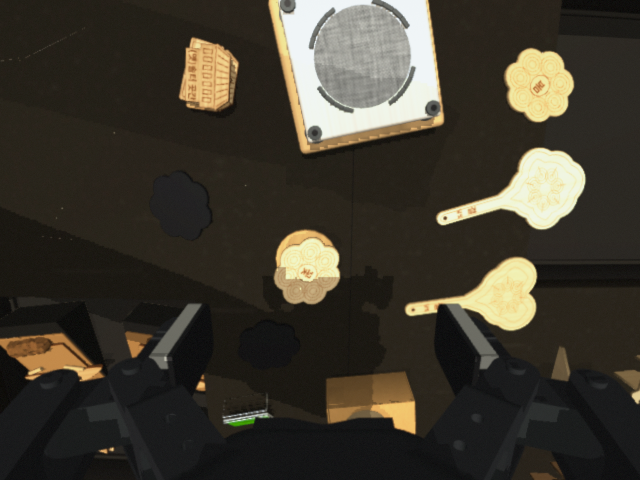

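```bash
cat > mir.py <<'E'
from blk import *
def mir(tag,c0=(.467,-.222),zr=(.034,.046),rad=.06,off=None):
    o,c,p,d=pickle.load(open(tag+".pkl","rb")); C=cloud(c,d); z=C[...,2]
    near=(np.hypot(C[...,0]-c0[0],C[...,1]-c0[1])<rad)&(d>.15)
    m=(near&(z>zr[0])&(z<zr[1])).astype(np.uint8)
    n,l,s,ce=cv2.connectedComponentsWithStats(m); i=1+np.argmax(s[1:,4]); m=(l==i)
    P=C[m]; zz=np.median(P[:,2]); print("n",m.sum(),"z",zz,"pix",ce[i])
    # project mask outline to plane for uniform sampling
    ct=cv2.findContours(m.astype(np.uint8),cv2.RETR_EXTERNAL,cv2.CHAIN_APPROX_NONE)[0]; ct=max(ct,key=len).reshape(-1,2)
    Q=np.array([onz(c,v,u,zz)[:2] for u,v in ct])*1000
    M=cv2.moments(Q.astype(np.float32).reshape(-1,1,2)); cen=np.array([M["m10"],M["m01"]])/M["m00"]
    print("centroid",cen,"area",M["m00"])
    best=[]
    for a in range(0,180,2):
        t=np.radians(a); u=Q@[np.cos(t),np.sin(t)]; best.append(np.ptp(u))
    best=np.array(best); print("widths every 10deg",dict(zip(range(0,180,10),best[::5].round(1))))
    ang=0.5*np.degrees(np.arctan2(2*M["mu11"],M["mu20"]-M["mu02"])); print("long axis ang",ang,"mu",np.sqrt([M["mu20"]/M["m00"],M["mu02"]/M["m00"]]))
    (cx,cy),(w,h),a=cv2.minAreaRect(Q.astype(np.float32)); print("rect",cx,cy,w,h,a)
    return Q
E
python3 - <<'E'
from mir import *
mir("w5"); delta([.475,-.215,.2],90)
E
```

```text
n 3335 z 0.041009921874099464 pix [307.2927 271.1292]
centroid [ 473.7344 -222.0087] area 3598.6524604451843
widths every 10deg {0: np.float64(66.6), 10: np.float64(69.5), 20: np.float64(71.7), 30: np.float64(72.9), 40: np.float64(74.9), 50: np.float64(75.9), 60: np.float64(75.6), 70: np.float64(76.2), 80: np.float64(75.1), 90: np.float64(72.9), 100: np.float64(72.2), 110: np.float64(69.7), 120: np.float64(67.9), 130: np.float64(66.6), 140: np.float64(65.0), 150: np.float64(65.0), 160: np.float64(64.4), 170: np.float64(66.2)}
long axis ang 61.00156243875989 mu [16.3581 17.8106]
rect 473.2645263671875 -221.1153564453125 72.99468231201172 66.45639038085938 87.95198822021484
at [ 0.4901 -0.1503  0.2703] [-180.     -0.01   90.22] t 4.87 F [-0.34  0.29 -0.97]
shift [-0.0646 -0.0153  0.0703] turn [-0.   -0.01  0.22] rows 2.318741250693866 0.030348016660904663
```

The mirror on its stand is at about (0.475, -0.222), with its long axis near 62 degrees. I'll go above it at yaw 62 for a closer look.

```bash
python3 - <<'E'
from h import *
delta([.475,-.222,.19],62)
E
```

```text
at [ 0.4901 -0.1503  0.2703] [-1.800e+02 -1.000e-02  9.022e+01] t 4.87 F [-0.34  0.29 -0.97]
shift [-0.0716 -0.0153  0.0803] turn [-0.000e+00 -1.000e-02  2.822e+01] rows 2.606007815562825 3.940935576484881
```

>>> play_rows(
  targets=[
    {"fingers": 1,"x": -0.072,"y": -0.015,"z": 0.08,"wx": 0,"wy": 0,"wz": 28},
    {"fingers": 1,"x": -0.072,"y": -0.015,"z": 0.08,"wx": 0,"wy": 0,"wz": 28},
    {"fingers": 1,"x": -0.072,"y": -0.015,"z": 0.08,"wx": 0,"wy": 0,"wz": 28},
    {"fingers": 1,"x": -0.072,"y": -0.015,"z": 0.08,"wx": 0,"wy": 0,"wz": 28},
    {"fingers": 1,"x": -0.072,"y": -0.015,"z": 0.08,"wx": 0,"wy": 0,"wz": 28},
    {"fingers": 1,"x": -0.072,"y": -0.015,"z": 0.08,"wx": 0,"wy": 0,"wz": 28},
    {"fingers": 1,"x": -0.072,"y": -0.015,"z": 0.08,"wx": 0,"wy": 0,"wz": 28},
    {"fingers": 1,"x": -0.072,"y": -0.015,"z": 0.08,"wx": 0,"wy": 0,"wz": 28},
  ],
)

```text
time: 5.53
ee_pos: [0.4754, -0.2232, 0.1912]
tcp_rot: [179.9, -0.0, 62.3]
wrist_force: [-0.3, 0.0, -0.2]
opening: 0.0855
```

```bash
python3 - <<'E'
from mir import *
shot("w6",["mirror_center"]); Q=mir("w6",c0=(.474,-.222))
o,c,p,d=pickle.load(open("w6.pkl","rb"))
Rt=R.from_euler("xyz",o["tcp_rot"],degrees=True).as_matrix(); print(o["ee_pos"],o["tcp_rot"])
q=(np.c_[Q/1000,np.full(len(Q),.04)]-o["ee_pos"])@Rt*1000
print("tool-frame extents x",q[:,0].min(),q[:,0].max(),"y",q[:,1].min(),q[:,1].max())
for a in range(-16,17,2):
    t=np.radians(a); u=q[:,:2]@[np.cos(t),np.sin(t)]; v=q[:,:2]@[-np.sin(t),np.cos(t)]
    # symmetry score under 2 reflections via rasterized mask
    cen=np.array([(u.max()+u.min())/2,(v.max()+v.min())/2])
    W=np.c_[u,v]-cen
    def ras(A):
        im=np.zeros((400,400),np.uint8); cv2.fillPoly(im,[np.round(A*4+200).astype(np.int32)],1); return im
    r0=ras(W); s1=(r0!=ras(W*[-1,1])).sum()/16; s2=(r0!=ras(W*[1,-1])).sum()/16
    print(a,"w",np.ptp(u).round(1),np.ptp(v).round(1),"asym",s1,s2,"cen",cen.round(2))
E
```

```text
calib drift 0.000704779653180998
mirror_center 0.83 [221.8 316.9] [ 0.4722 -0.2207  0.0405]
mirror_center 0.81 [334.8 327.1] [ 0.425  -0.3286  0.0076]
n 6037 z 0.041007645143730787 pix [319.8804 221.5372]
centroid [ 473.7347 -222.4292] area 3573.5000080787577
widths every 10deg {0: np.float64(67.3), 10: np.float64(69.6), 20: np.float64(71.5), 30: np.float64(72.8), 40: np.float64(75.1), 50: np.float64(75.9), 60: np.float64(74.9), 70: np.float64(75.7), 80: np.float64(74.5), 90: np.float64(72.5), 100: np.float64(71.3), 110: np.float64(68.5), 120: np.float64(67.2), 130: np.float64(66.2), 140: np.float64(64.7), 150: np.float64(64.4), 160: np.float64(64.3), 170: np.float64(66.4)}
long axis ang 58.58575626347584 mu [16.4038 17.658 ]
rect 473.51531982421875 -223.2640838623047 74.97425842285156 64.21450805664062 62.269535064697266
[ 0.4754 -0.2232  0.1912] [179.9156  -0.0073  62.3071]
tool-frame extents x -38.381514228642786 36.59778751388304 y -33.959145928428136 30.252727043479723
-16 w 74.9 66.1 asym 588.6875 565.875 cen [ 0.89 -1.63]
-14 w 75.2 65.8 asym 504.3125 590.125 cen [ 0.67 -1.53]
-12 w 75.5 65.4 asym 432.0625 613.625 cen [ 0.44 -1.42]
-10 w 75.6 64.9 asym 370.5 615.875 cen [ 0.22 -1.32]
-8 w 75.7 64.4 asym 330.6875 613.0 cen [-0.   -1.21]
-6 w 75.6 64.2 asym 310.75 566.875 cen [-0.23 -1.33]
-4 w 75.5 64.2 asym 379.625 488.625 cen [-0.45 -1.55]
-2 w 75.3 64.1 asym 453.875 393.5 cen [-0.67 -1.78]
0 w 75.0 64.2 asym 518.6875 280.625 cen [-0.89 -1.85]
2 w 74.9 64.3 asym 563.9375 151.125 cen [-1.12 -1.9 ]
4 w 75.2 64.6 asym 571.8125 52.75 cen [-1.17 -2.05]
6 w 75.5 64.7 asym 547.1875 187.0 cen [-1.12 -2.2 ]
8 w 75.7 64.8 asym 506.375 319.125 cen [-1.08 -2.34]
10 w 75.9 64.8 asym 439.1875 427.5 cen [-1.03 -2.48]
12 w 75.9 64.7 asym 358.4375 513.375 cen [-0.98 -2.62]
14 w 75.9 64.6 asym 320.625 579.625 cen [-0.92 -2.75]
16 w 75.8 64.7 asym 341.0 611.0 cen [-0.87 -2.72]
```

View pics/w6.png

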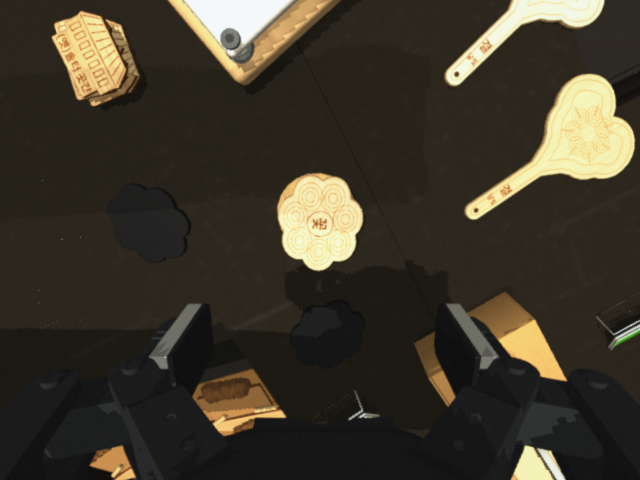

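```bash
python3 - <<'E'
from mir import *
Q=mir("w6",c0=(.474,-.222)); o,c,p,d=pickle.load(open("w6.pkl","rb"))
Rt=R.from_euler("xyz",o["tcp_rot"],degrees=True).as_matrix()
q=(np.c_[Q/1000,np.full(len(Q),.04)]-o["ee_pos"])@Rt*1000
t=np.radians(4); u=q[:,:2]@[np.cos(t),np.sin(t)]+1.17; v=q[:,:2]@[-np.sin(t),np.cos(t)]+2.05
for lo in range(-38,38,4):
    k=(u>=lo)&(u<lo+4); print(lo,v[k].min().round(1),v[k].max().round(1))
i=np.argmax(u);print("tip u max",u[i],v[i]);i=np.argmin(u);print(u[i],v[i])
xyz=o["ee_pos"]+Rt@np.array([-.0011,-.0010,0]); print(xyz)
delta([xyz[0],xyz[1],.06],58.3)
E
```

```text
n 6037 z 0.041007645143730787 pix [319.8804 221.5372]
centroid [ 473.7347 -222.4292] area 3573.5000080787577
widths every 10deg {0: np.float64(67.3), 10: np.float64(69.6), 20: np.float64(71.5), 30: np.float64(72.8), 40: np.float64(75.1), 50: np.float64(75.9), 60: np.float64(74.9), 70: np.float64(75.7), 80: np.float64(74.5), 90: np.float64(72.5), 100: np.float64(71.3), 110: np.float64(68.5), 120: np.float64(67.2), 130: np.float64(66.2), 140: np.float64(64.7), 150: np.float64(64.4), 160: np.float64(64.3), 170: np.float64(66.4)}
long axis ang 58.58575626347584 mu [16.4038 17.658 ]
rect 473.51531982421875 -223.2640838623047 74.97425842285156 64.21450805664062 62.269535064697266
-38 -7.8 8.1
-34 -11.1 11.0
-30 -22.4 22.5
-26 -25.7 26.1
-22 -27.4 28.1
-18 -28.3 28.7
-14 -28.5 28.4
-10 -27.8 28.0
-6 -30.3 30.4
-2 -31.3 31.7
2 -32.2 32.3
6 -32.3 31.9
10 -31.6 31.5
14 -30.3 30.4
18 -26.7 26.9
22 -21.7 22.1
26 -21.0 20.9
30 -19.0 19.1
34 -16.2 15.7
tip u max 37.58625571183725 8.776181963454047
-37.58824120676456 -2.025328939692711
[ 0.474  -0.2238  0.1912]
at [ 0.4752 -0.2235  0.191 ] [179.93  -0.01  62.22] t 5.63 F [-0.02 -0.01  0.61]
shift [-0.0008 -0.0011  0.131 ] turn [ 0.07 -0.01  3.92] rows 3.1410735128403675 0.547500197489511
```

>>> play_rows(
  targets=[
    {"fingers": 1,"x": 0.001,"y": -0.001,"z": 0.04,"wx": 0,"wy": 0,"wz": 3.9},
    {"fingers": 1,"x": 0.001,"y": -0.001,"z": 0.08,"wx": 0,"wy": 0,"wz": 3.9},
    {"fingers": 1,"x": 0.001,"y": -0.001,"z": 0.11,"wx": 0,"wy": 0,"wz": 3.9},
    {"fingers": 1,"x": 0.001,"y": -0.001,"z": 0.13,"wx": 0,"wy": 0,"wz": 3.9},
    {"fingers": 1,"x": 0.001,"y": -0.001,"z": 0.14,"wx": 0,"wy": 0,"wz": 3.9},
    {"fingers": 1,"x": 0.001,"y": -0.001,"z": 0.14,"wx": 0,"wy": 0,"wz": 3.9},
  ],
)

```text
time: 6.13
ee_pos: [0.4734, -0.2219, 0.0484]
tcp_rot: [-179.8, 0.0, 58.2]
wrist_force: [-0.2, 0.4, 0.2]
opening: 0.0852
```

```bash
python3 - <<'E'
from mir import *
o,c,p,d,C,_=shot("w7"); print(o["ee_pos"],o["tcp_rot"],o["wrist_force"])
Rt=R.from_euler("xyz",o["tcp_rot"],degrees=True).as_matrix()
T=(C-o["ee_pos"])@Rt
for s in (-1,1):
    k=(d>0)&(T[...,1]*s>.03)&(abs(T[...,0])<.014)&(T[...,2]>-.02)&(T[...,2]<.02); Q=T[k]; print(s,len(Q),Q[:,2].max(),abs(Q[:,1]).min())
delta([.474,-.2238,.037],58.3)
E
```

```text
calib drift 0.0023621439446856133
[ 0.4734 -0.2219  0.0484] [-179.825     0.0198   58.2255] [-0.2004  0.445   0.2288]
-1 1401 0.009457124878343959 0.030007112868891645
1 1479 0.01094623773706474 0.030008968646924143
at [ 0.4742 -0.2224  0.0503] [-179.96    0.01   58.21] t 6.18 F [ 0.2  -0.18  0.47]
shift [-0.0013  0.0006  0.0133] turn [-0.04  0.01 -0.09] rows 0.32136515627078205 0.013534994413185425
```

View pics/w7.png

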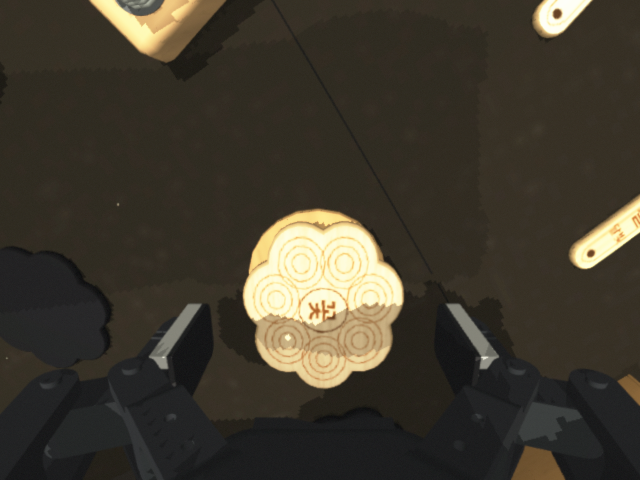

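>>> play_rows(
  targets=[
    {"fingers": 1,"x": 0,"y": 0,"z": 0.007,"wx": 0,"wy": 0,"wz": 0},
    {"fingers": 1,"x": 0,"y": 0,"z": 0.0135,"wx": 0,"wy": 0,"wz": 0},
    {"fingers": 1,"x": 0,"y": 0,"z": 0.0135,"wx": 0,"wy": 0,"wz": 0},
    {"fingers": -1,"x": 0,"y": 0,"z": 0.0135,"wx": 0,"wy": 0,"wz": 0},
    {"fingers": -1,"x": 0,"y": 0,"z": 0.0135,"wx": 0,"wy": 0,"wz": 0},
    {"fingers": -1,"x": 0,"y": 0,"z": 0.0135,"wx": 0,"wy": 0,"wz": 0},
    {"fingers": -1,"x": 0,"y": 0,"z": 0.0135,"wx": 0,"wy": 0,"wz": 0},
    {"fingers": -1,"x": 0,"y": 0,"z": 0.0135,"wx": 0,"wy": 0,"wz": 0},
  ],
  grip_force=25,
)

```text
time: 6.85
ee_pos: [0.4745, -0.2227, 0.0378]
tcp_rot: [179.9, -0.0, 58.2]
wrist_force: [-2.4, -0.0, 6.7]
opening: 0.0629
```

```bash
python3 - <<'E'
from mir import *
o,c,p,d,C,_=shot("w8"); print(o["ee_pos"],o["tcp_rot"],o["wrist_force"],o["opening"])
Rt=R.from_euler("xyz",o["tcp_rot"],degrees=True).as_matrix()
T=(C-o["ee_pos"])@Rt
k=(abs(T[...,1])<.02)&(abs(T[...,0])<.02)&(T[...,2]>-.03)&(T[...,2]<.03); print("mirror top in tool z",np.median(T[k][:,2]))
E
```

```text
calib drift 6.188853905884006e-06
[ 0.4745 -0.2227  0.0378] [179.9399  -0.0078  58.1668] [-2.3868 -0.0354  6.7441] 0.06285514012555281
mirror top in tool z -0.003180820385919975
```

View pics/w8.png

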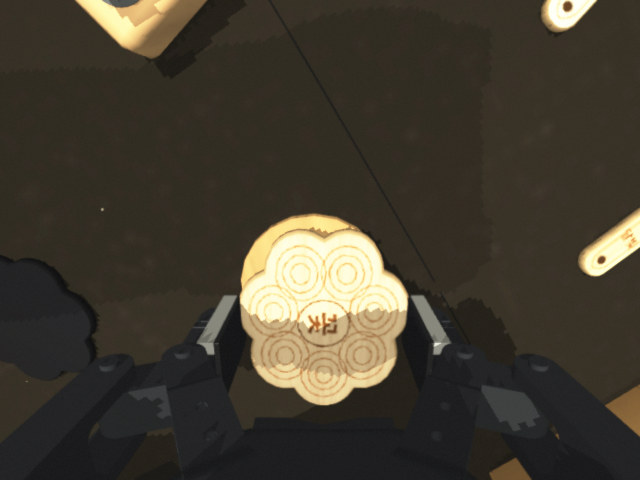

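Grip opening is 62.9 mm and the mirror is seated between the pads. I'll lift and check it.

>>> play_rows(
  targets=[
    {"fingers": -1,"x": 0,"y": 0,"z": -0.01,"wx": 0,"wy": 0,"wz": 0},
    {"fingers": -1,"x": 0,"y": 0,"z": -0.03,"wx": 0,"wy": 0,"wz": 0},
    {"fingers": -1,"x": 0,"y": 0,"z": -0.06,"wx": 0,"wy": 0,"wz": 0},
    {"fingers": -1,"x": 0,"y": 0,"z": -0.09,"wx": 0,"wy": 0,"wz": 0},
    {"fingers": -1,"x": 0,"y": 0,"z": -0.1,"wx": 0,"wy": 0,"wz": 0},
    {"fingers": -1,"x": 0,"y": 0,"z": -0.1,"wx": 0,"wy": 0,"wz": 0},
  ],
)

```text
time: 7.4
ee_pos: [0.4757, -0.2233, 0.1406]
tcp_rot: [179.7, -0.0, 58.2]
wrist_force: [0.9, 0.3, -0.4]
opening: 0.0625
```

```bash
cat > held.py <<'E'
from mir import *
def held(tag):
    o,c,p,d,C,_=shot(tag); print(o["ee_pos"],o["tcp_rot"],o["wrist_force"],o["opening"])
    Rt=R.from_euler("xyz",o["tcp_rot"],degrees=True).as_matrix()
    T=(C-o["ee_pos"])@Rt
    k=(abs(T[...,1])<.024)&(abs(T[...,0])<.045)&(T[...,2]>-.02)&(T[...,2]<.02)&(d>0)
    A=np.c_[T[k][:,:2],np.ones(k.sum())]; s=np.linalg.lstsq(A,T[k][:,2],rcond=None)[0]; print("top plane slope(deg)",np.degrees(s[:2]),"z",s[2])
    k=(abs(T[...,1])<.031)&(abs(T[...,0])<.05)&(T[...,2]>-.02)&(T[...,2]<.02)&(d>0)
    hsv=cv2.cvtColor(p,cv2.COLOR_BGR2HSV); k&=(hsv[...,2]>60)&(hsv[...,1]>30)
    n,l,st,ce=cv2.connectedComponentsWithStats(k.astype(np.uint8)); i=1+np.argmax(st[1:,4]); k=l==i
    Q=T[k]*1000; print("x ext",Q[:,0].min(),Q[:,0].max(),"mid",(Q[:,0].min()+Q[:,0].max())/2,"y ext",Q[:,1].min(),Q[:,1].max())
E
python3 -c "
from held import *
held('w9')
delta([.5234,-.0227,.135],102)"
```

```text
calib drift 0.002895373278503374
[ 0.4757 -0.2233  0.1406] [179.6772  -0.0366  58.1653] [ 0.8716  0.2642 -0.3777] 0.06250087821036761
top plane slope(deg) [0.0943 0.0304] z -0.003035964062613712
x ext -39.436684358687216 35.956256946469836 mid -1.7402137061086904 y ext -30.936931826404546 30.990930166801228
at [ 0.475  -0.2229  0.1382] [179.84  -0.02  58.17] t 7.45 F [ 0.15  0.32 -1.43]
shift [ 0.1956 -0.0645  0.0031] turn [  0.16   0.04 -43.83] rows 4.9402663140572205 6.1216040458564125
```

View pics/w9.png

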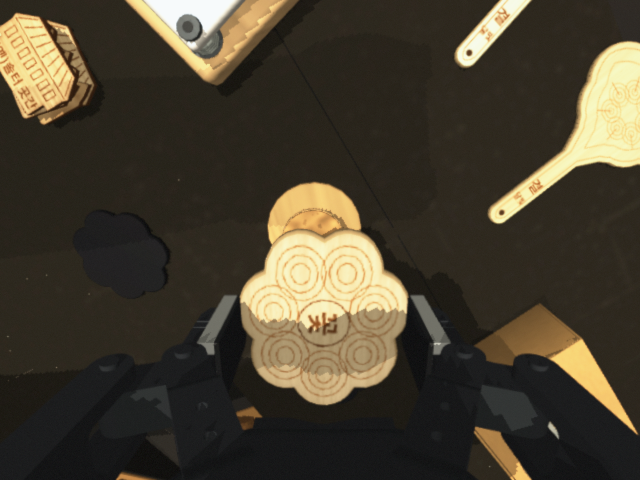

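The mirror is held flat, with its centre at tool x about -1.8 mm. Next I'll hover over the bed with the jaws along bed x (yaw 102).

```bash
python3 -c "
from h import *
delta([.523,-.0209,.135],102)"
```

```text
at [ 0.475  -0.2229  0.1382] [ 1.7984e+02 -2.0000e-02  5.8170e+01] t 7.45 F [ 0.15  0.32 -1.43]
shift [ 0.197  -0.0658  0.0031] turn [ 1.600e-01  4.000e-02 -4.383e+01] rows 4.980001554721862 6.1216040458564125
```

>>> play_rows(
  targets=[
    {"fingers": -1,"x": 0.03,"y": -0.01,"z": 0.0,"wx": 0,"wy": 0,"wz": -6},
    {"fingers": -1,"x": 0.065,"y": -0.022,"z": 0.0,"wx": 0,"wy": 0,"wz": -13},
    {"fingers": -1,"x": 0.1,"y": -0.034,"z": 0.0,"wx": 0,"wy": 0,"wz": -20},
    {"fingers": -1,"x": 0.135,"y": -0.046,"z": 0.0,"wx": 0,"wy": 0,"wz": -27},
    {"fingers": -1,"x": 0.165,"y": -0.056,"z": 0.0,"wx": 0,"wy": 0,"wz": -34},
    {"fingers": -1,"x": 0.185,"y": -0.062,"z": 0.0,"wx": 0,"wy": 0,"wz": -40},
    {"fingers": -1,"x": 0.197,"y": -0.066,"z": 0.0,"wx": 0,"wy": 0,"wz": -43.8},
    {"fingers": -1,"x": 0.197,"y": -0.066,"z": 0.0,"wx": 0,"wy": 0,"wz": -43.8},
    {"fingers": -1,"x": 0.197,"y": -0.066,"z": 0.0,"wx": 0,"wy": 0,"wz": -43.8},
    {"fingers": -1,"x": 0.197,"y": -0.066,"z": 0.0,"wx": 0,"wy": 0,"wz": -43.8},
  ],
)

```text
time: 8.28
ee_pos: [0.5215, -0.0209, 0.1357]
tcp_rot: [-179.9, -0.0, 101.8]
wrist_force: [-0.6, -0.1, 0.3]
opening: 0.0628
```

```bash
python3 -c "
from held import *
from prs import prs
held('w10'); prs('w10')
delta([.523,-.0209,.075],102)"
```

```text
calib drift 0.00047506021636835587
[ 0.5215 -0.0209  0.1357] [-179.9021   -0.0109  101.8488] [-0.6461 -0.054   0.3372] 0.06279946025233553
top plane slope(deg) [0.1248 0.0304] z -0.0030653848644677456
x ext -40.143761007391845 35.81261809831448 mid -2.165571454538682 y ext -30.99585774213245 30.99445957245028
screw 458 [0.5616 0.0388 0.0622] [419.9825 167.2271]
screw 437 [0.4609 0.0174 0.0622] [228.5011 167.5698]
screw 50 [ 0.4863 -0.0843  0.062 ] [247.22 339.26]
screw 32 [ 0.578  -0.0639  0.0619] [399.3125 337.75  ]
mean of screws [ 0.5217 -0.023   0.0621]
bed z 0.05686124968744491
bed rect 522.0302124023438 -22.68230438232422 120.3729019165039 119.73252868652344 12.113311767578125
at [ 0.5216 -0.0211  0.136 ] [-179.93   -0.01  101.83] t 8.33 F [-0.73  0.5  -0.08]
shift [-0.      0.0015  0.061 ] turn [-0.07 -0.01 -0.17] rows 1.4630480722394517 0.025783437649383355
```

View pics/w10.png

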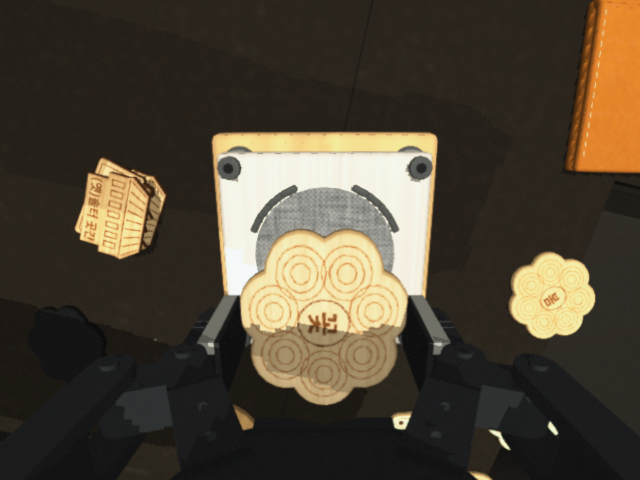

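Seen from here, the bed centre is about 1 mm to tool +y of the mirror, and x is aligned. Descending.

>>> play_rows(
  targets=[
    {"fingers": -1,"x": 0,"y": 0.001,"z": 0.02,"wx": 0,"wy": 0,"wz": -0.2},
    {"fingers": -1,"x": 0,"y": 0.001,"z": 0.045,"wx": 0,"wy": 0,"wz": -0.2},
    {"fingers": -1,"x": 0,"y": 0.001,"z": 0.06,"wx": 0,"wy": 0,"wz": -0.2},
    {"fingers": -1,"x": 0,"y": 0.001,"z": 0.068,"wx": 0,"wy": 0,"wz": -0.2},
    {"fingers": -1,"x": 0,"y": 0.001,"z": 0.07,"wx": 0,"wy": 0,"wz": -0.2},
    {"fingers": -1,"x": 0,"y": 0.001,"z": 0.07,"wx": 0,"wy": 0,"wz": -0.2},
    {"fingers": -1,"x": 0,"y": 0.001,"z": 0.07,"wx": 0,"wy": 0,"wz": -0.2},
  ],
)

```text
time: 8.92
ee_pos: [0.5235, -0.0206, 0.0678]
tcp_rot: [179.9, 0.0, 102.1]
wrist_force: [-0.4, 0.2, -0.1]
opening: 0.0625
```

```bash
python3 -c "
from held import *
held('w11')
delta([.523,-.0209,.061],102)"
```

```text
calib drift 0.0004992393552046906
[ 0.5235 -0.0206  0.0678] [179.9309   0.0196 102.1179] [-0.3851  0.2037 -0.1146] 0.06253242281791431
top plane slope(deg) [6.9118 0.1001] z -0.001229501501574089
x ext -49.99470709868378 35.91085505745134 mid -7.04192602061622 y ext -30.989818888243573 30.99874190813749
at [ 0.5237 -0.0205  0.068 ] [179.91   0.02 102.13] t 8.97 F [ 0.96 -0.37  0.09]
shift [-0.0002 -0.0008  0.007 ] turn [0.09 0.02 0.13] rows 0.1685601620825354 0.023007485705413323
```

View pics/w11.png

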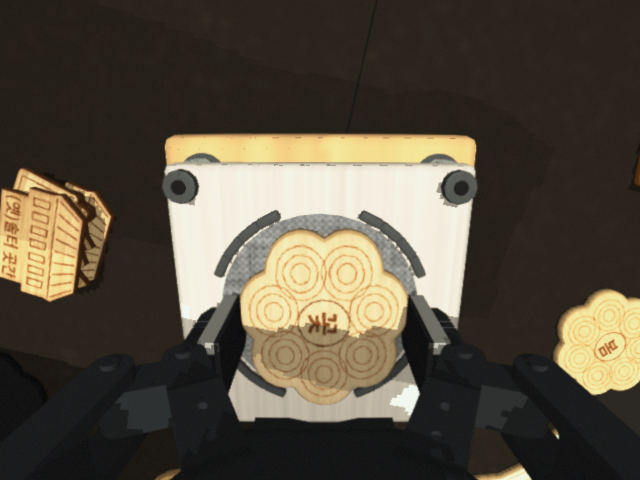

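```bash
python3 - <<'E'
from prs import *
o,c,p,d=pickle.load(open("w11.pkl","rb")); C=cloud(c,d)
Rt=R.from_euler("xyz",o["tcp_rot"],degrees=True).as_matrix()
def tl(r,cc,z): return (Rt.T@(onz(c,r,cc,z)-o["ee_pos"])*1000).round(2)
# pixel-based with z incl. bias +0.0018
for n,(r,cc) in {"screwL":(187,179.5),"screwR":(187,459.5)}.items(): print(n,tl(r,cc,.0623))
for n,(r,cc) in {"mirror top":(229,324),"mirror bot":(404,324),"mid":(316,324)}.items(): print(n,tl(r,cc,o["ee_pos"][2]+.003))
# fence dark pixels -> circle
g=cv2.cvtColor(p,cv2.COLOR_BGR2GRAY)
m=np.zeros_like(g); 
k=(g<90)&(d>0)
P=[]
for r in range(205,400):
    for cc in range(212,430):
        if k[r,cc]:
            q=Rt.T@(onz(c,r,cc,.0595)-o["ee_pos"])*1000
            rr=np.hypot(q[0]+2,q[1]); 
            if 40<rr<48 and abs(q[1])>15 and abs(q[0]+2)>14: P.append(q)
P=np.array(P); print(len(P))
from collections import Counter
print("quadr",Counter((a>-2,b>0) for a,b in P[:,:2]))
print("circle",circ(P[:,:2]))
prs("w11")
E
```

```text
screwL [ 50.05 -53.22   5.43]
screwR [50.04 49.71  5.55]
mirror top [36.31 -0.12 -3.01]
mirror bot [-38.6   -0.06  -2.99]
mid [ 2.12 -0.09 -3.  ]
2881
quadr Counter({(np.False_, np.False_): 884, (np.False_, np.True_): 820, (np.True_, np.False_): 641, (np.True_, np.True_): 536})
circle (array([-2.1873, -1.0315]), np.float64(43.816584868191505))
mean of screws nan
bed z nan
bed rect 0.0 0.0 0.0 0.0 0.0prs.py:11: RuntimeWarning: Mean of empty slice.
  S=np.array(S); print("mean of screws",S.mean(0))
  ret = ret.dtype.type(ret / rcount)
  return _methods._mean(a, axis=axis, dtype=dtype,
```

>>> play_rows(
  targets=[
    {"fingers": -1,"x": -0.0009,"y": -0.0013,"z": 0.002,"wx": 0,"wy": 0,"wz": 0},
    {"fingers": -1,"x": -0.0009,"y": -0.0013,"z": 0.005,"wx": 0,"wy": 0,"wz": 0},
    {"fingers": -1,"x": -0.0009,"y": -0.0013,"z": 0.0068,"wx": 0,"wy": 0,"wz": 0},
    {"fingers": -1,"x": -0.0009,"y": -0.0013,"z": 0.0068,"wx": 0,"wy": 0,"wz": 0},
    {"fingers": -1,"x": -0.0009,"y": -0.0013,"z": 0.0068,"wx": 0,"wy": 0,"wz": 0},
    {"fingers": -1,"x": -0.0009,"y": -0.0013,"z": 0.0068,"wx": 0,"wy": 0,"wz": 0},
  ],
)

```text
time: 9.47
ee_pos: [0.5222, -0.0214, 0.0603]
tcp_rot: [180.0, 0.0, 102.2]
wrist_force: [-0.9, -0.6, 4.6]
opening: 0.0627
```

```bash
python3 -c "
from held import *
held('w12')
"
```

```text
calib drift 1.1840175918542695e-05
[ 0.5222 -0.0214  0.0603] [179.9744   0.0156 102.165 ] [-0.8647 -0.5545  4.6419] 0.06269044828711408
top plane slope(deg) [1.9625 0.053 ] z -0.0018234797479942857
x ext -49.98948047207152 36.0960260972465 mid -6.94672718741251 y ext -30.997425855879396 30.99849689639193
```

View pics/w12.png

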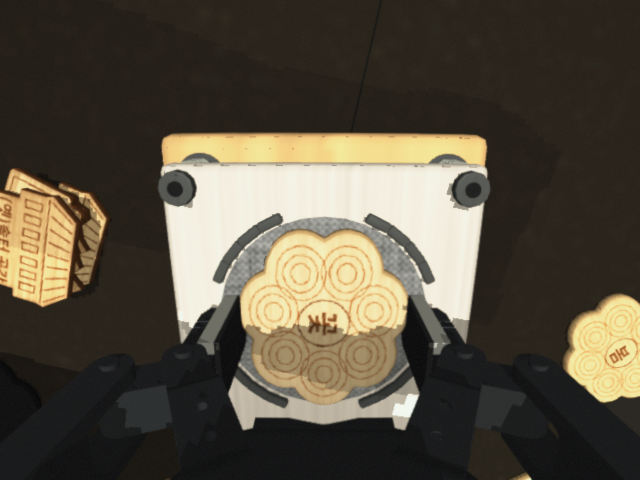

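The jaws are centred, with the screws at columns 174 and 472 and the mirror at 324. The tips touch the bed lightly at 4.6 N, so I'll ease up 1 mm and release.

>>> play_rows(
  targets=[
    {"fingers": -1,"x": 0,"y": 0,"z": -0.001,"wx": 0,"wy": 0,"wz": 0},
    {"fingers": -1,"x": 0,"y": 0,"z": -0.001,"wx": 0,"wy": 0,"wz": 0},
    {"fingers": 1,"x": 0,"y": 0,"z": -0.001,"wx": 0,"wy": 0,"wz": 0},
    {"fingers": 1,"x": 0,"y": 0,"z": -0.001,"wx": 0,"wy": 0,"wz": 0},
    {"fingers": 1,"x": 0,"y": 0,"z": -0.001,"wx": 0,"wy": 0,"wz": 0},
    {"fingers": 1,"x": 0,"y": 0,"z": -0.001,"wx": 0,"wy": 0,"wz": 0},
    {"fingers": 1,"x": 0,"y": 0,"z": -0.001,"wx": 0,"wy": 0,"wz": 0},
    {"fingers": 1,"x": 0,"y": 0,"z": -0.02,"wx": 0,"wy": 0,"wz": 0},
    {"fingers": 1,"x": 0,"y": 0,"z": -0.05,"wx": 0,"wy": 0,"wz": 0},
    {"fingers": 1,"x": 0,"y": 0,"z": -0.085,"wx": 0,"wy": 0,"wz": 0},
    {"fingers": 1,"x": 0,"y": 0,"z": -0.12,"wx": 0,"wy": 0,"wz": 0},
    {"fingers": 1,"x": 0,"y": 0,"z": -0.14,"wx": 0,"wy": 0,"wz": 0},
    {"fingers": 1,"x": 0,"y": 0,"z": -0.14,"wx": 0,"wy": 0,"wz": 0},
    {"fingers": 1,"x": 0,"y": 0,"z": -0.14,"wx": 0,"wy": 0,"wz": 0},
  ],
)

```text
time: 10.68
ee_pos: [0.5226, -0.0214, 0.2011]
tcp_rot: [179.9, 0.0, 102.2]
wrist_force: [0.3, 0.2, -0.5]
opening: 0.0855
```

```bash
python3 - <<'E'
from prs import *
from mir import mir
shot("w13"); prs("w13")
mir("w13",c0=(.522,-.023),zr=(.0595,.0665),rad=.042)
delta([.5159,.3037,.15],89.1)
E
```

```text
calib drift 0.0022364743627363236
screw 271 [0.4606 0.0175 0.0622] [248.5129 156.1697]
screw 253 [0.5619 0.0388 0.0623] [396.0198 156.83  ]
screw 209 [ 0.4822 -0.0842  0.0622] [255.4689 292.3589]
screw 203 [ 0.5836 -0.0627  0.0623] [388.7143 292.798 ]
mean of screws [ 0.5221 -0.0226  0.0623]
bed z 0.056869471512394854
bed rect 522.2200317382812 -22.79412078857422 120.46509552001953 120.43843841552734 12.03589916229248
n 6469 z 0.06198912360408221 pix [322.1586 225.1325]
centroid [521.8863 -21.8873] area 3563.029308052758
widths every 10deg {0: np.float64(64.7), 10: np.float64(64.8), 20: np.float64(64.7), 30: np.float64(66.0), 40: np.float64(67.3), 50: np.float64(68.5), 60: np.float64(70.8), 70: np.float64(72.2), 80: np.float64(74.3), 90: np.float64(75.4), 100: np.float64(74.5), 110: np.float64(75.3), 120: np.float64(74.9), 130: np.float64(72.6), 140: np.float64(71.9), 150: np.float64(69.8), 160: np.float64(67.5), 170: np.float64(66.6)}
long axis ang -78.25630105253602 mu [15.7636 18.1697]
rect 522.0081176757812 -22.94012451171875 64.7468490600586 74.0368423461914 12.157977104187012
at [ 0.5221 -0.0214  0.1997] [179.99   0.   102.17] t 10.73 F [-0.28  0.2  -0.21]
shift [0.3191 0.0625 0.0497] turn [ 0.01  0.   13.07] rows 7.887032329903067 1.8250672303381152
```

View pics/w13.png

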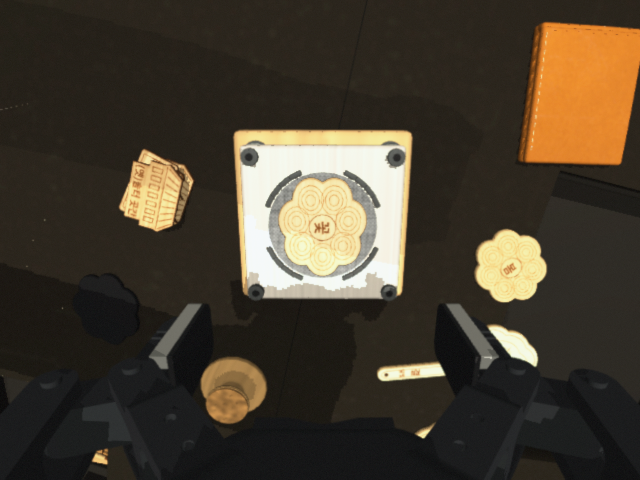

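The mirror lies flat and centred: its bbox centre is (0.5220, -0.0229), the screw mean is (0.5221, -0.0226), and it stands 5.1 mm above the bed. Now to the block.

>>> play_rows(
  targets=[
    {"fingers": 1,"x": 0.319,"y": 0.062,"z": 0.03,"wx": 0,"wy": 0,"wz": 13},
    {"fingers": 1,"x": 0.319,"y": 0.062,"z": 0.03,"wx": 0,"wy": 0,"wz": 13},
    {"fingers": 1,"x": 0.319,"y": 0.062,"z": 0.03,"wx": 0,"wy": 0,"wz": 13},
    {"fingers": 1,"x": 0.319,"y": 0.062,"z": 0.03,"wx": 0,"wy": 0,"wz": 13},
    {"fingers": 1,"x": 0.319,"y": 0.062,"z": 0.03,"wx": 0,"wy": 0,"wz": 13},
    {"fingers": 1,"x": 0.319,"y": 0.062,"z": 0.03,"wx": 0,"wy": 0,"wz": 13},
    {"fingers": 1,"x": 0.319,"y": 0.062,"z": 0.03,"wx": 0,"wy": 0,"wz": 13},
    {"fingers": 1,"x": 0.319,"y": 0.062,"z": 0.03,"wx": 0,"wy": 0,"wz": 13},
    {"fingers": 1,"x": 0.319,"y": 0.062,"z": 0.03,"wx": 0,"wy": 0,"wz": 13},
    {"fingers": 1,"x": 0.319,"y": 0.062,"z": 0.03,"wx": 0,"wy": 0,"wz": 13},
    {"fingers": 1,"x": 0.319,"y": 0.062,"z": 0.03,"wx": 0,"wy": 0,"wz": 13},
    {"fingers": 1,"x": 0.319,"y": 0.062,"z": 0.03,"wx": 0,"wy": 0,"wz": 13},
  ],
)

```text
time: 11.73
ee_pos: [0.5153, 0.3025, 0.1694]
tcp_rot: [-179.9, 0.0, 89.1]
wrist_force: [0.1, 0.5, 0.1]
opening: 0.0856
```

```bash
python3 - <<'E'
from blk import *
o,c,p,d,C,_=shot("w14"); 
z=C[...,2]; near=(np.hypot(C[...,0]-.515,C[...,1]-.304)<.06)&(d>.08)
top=near&(z>.082)&(z<.09); P=C[top]; print(len(P),np.median(P[:,2]),cv2.minAreaRect((P[:,:2]*1000).astype(np.float32)))
k=near&(z>.022)&(z<.031); h=cv2.convexHull((C[k][:,:2]*1000).astype(np.float32)).reshape(-1,2); print("disc",cv2.minEnclosingCircle(h))
# mat
hsv=cv2.cvtColor(p,cv2.COLOR_BGR2HSV); m=(np.hypot(C[...,0]-.51,C[...,1]-.3)<.1)&(z<.012)&(hsv[...,2]>90)&(hsv[...,1]>50)
n,l,s,ce=cv2.connectedComponentsWithStats(m.astype(np.uint8)); i=1+np.argmax(s[1:,4]); Q=C[l==i]; print("mat z",np.median(Q[:,2]),cv2.minAreaRect((Q[:,:2]*1000).astype(np.float32)))
delta([.5155,.3037,.047],89.1)
E
```

```text
calib drift 0.000640942633940763
2716 0.08624370184265918 ((514.6763916015625, 304.193359375), (46.32161331176758, 23.542739868164062), 88.23795318603516)
disc ((514.5943603515625, 303.4541015625), 35.82701873779297)
mat z 0.005793885044558966 ((504.87567138671875, 297.7572937011719), (127.45777893066406, 128.1444091796875), 21.406330108642578)
at [0.5155 0.3023 0.1698] [-179.98    0.02   89.09] t 11.78 F [-0.55 -0.29 -0.19]
shift [0.0014 0.     0.1228] turn [-0.02  0.02 -0.01] rows 2.9441468730141684 0.004509141365399046
```

View pics/w14.png

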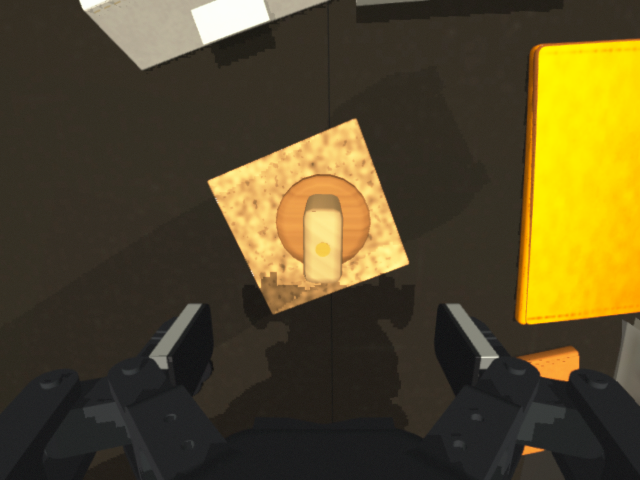

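>>> play_rows(
  targets=[
    {"fingers": 1,"x": 0.0013,"y": 0,"z": 0.035,"wx": 0,"wy": 0,"wz": 0},
    {"fingers": 1,"x": 0.0013,"y": 0,"z": 0.07,"wx": 0,"wy": 0,"wz": 0},
    {"fingers": 1,"x": 0.0013,"y": 0,"z": 0.1,"wx": 0,"wy": 0,"wz": 0},
    {"fingers": 1,"x": 0.0013,"y": 0,"z": 0.117,"wx": 0,"wy": 0,"wz": 0},
    {"fingers": 1,"x": 0.0013,"y": 0,"z": 0.1225,"wx": 0,"wy": 0,"wz": 0},
    {"fingers": 1,"x": 0.0013,"y": 0,"z": 0.1225,"wx": 0,"wy": 0,"wz": 0},
    {"fingers": 1,"x": 0.0013,"y": 0,"z": 0.1225,"wx": 0,"wy": 0,"wz": 0},
    {"fingers": 1,"x": 0.0013,"y": 0,"z": 0.1225,"wx": 0,"wy": 0,"wz": 0},
  ],
)

```text
time: 12.45
ee_pos: [0.5165, 0.305, 0.0496]
tcp_rot: [179.9, -0.1, 89.1]
wrist_force: [0.9, 1.2, 0.9]
opening: 0.0855
```

```bash
python3 -c "
from h import *
delta([.5155,.3037,.047],89.1)"
```

```text
at [0.5165 0.305  0.0496] [ 1.7986e+02 -9.0000e-02  8.9130e+01] t 12.45 F [0.87 1.17 0.92]
shift [-0.0013 -0.0009  0.0026] turn [ 0.14 -0.09  0.03] rows 0.07288875091810541 0.02373779797711353
```

>>> play_rows(
  targets=[
    {"fingers": 1,"x": 0,"y": 0,"z": 0.0015,"wx": 0,"wy": 0,"wz": 0},
    {"fingers": 1,"x": 0,"y": 0,"z": 0.0015,"wx": 0,"wy": 0,"wz": 0},
    {"fingers": 1,"x": 0,"y": 0,"z": 0.0015,"wx": 0,"wy": 0,"wz": 0},
  ],
)

```text
time: 12.7
ee_pos: [0.5157, 0.305, 0.0467]
tcp_rot: [179.9, -0.0, 89.2]
wrist_force: [0.0, 0.4, -0.5]
opening: 0.0857
```

```bash
python3 - <<'E'
from blk import *
o,c,p,d,C,_=shot("w15"); print(o["ee_pos"],o["tcp_rot"],o["qd"])
Rt=R.from_euler("xyz",o["tcp_rot"],degrees=True).as_matrix(); T=(C-o["ee_pos"])@Rt
z=C[...,2]; k=(z>.082)&(z<.09)&(abs(T[...,1])<.03)&(abs(T[...,0])<.04); print(T[k].mean(0),cv2.minAreaRect((T[k][:,:2]*1000).astype(np.float32)))
delta([.5155,.3037,.047],89.1)
E
```

```text
calib drift 0.0002568605375649891
[0.5157 0.305  0.0467] [179.9486  -0.0318  89.1717] [ 0.0889  0.16   -0.1506  0.0002 -0.073   0.007 ]
[ 0.0056 -0.0009 -0.0392] ((3.4775867462158203, -1.0349798202514648), (23.797046661376953, 38.857784271240234), 89.95480346679688)
at [0.5156 0.305  0.0465] [179.96  -0.02  89.17] t 12.75 F [ 0.56  0.   -0.68]
shift [-0.0013 -0.0001 -0.0005] turn [ 0.04 -0.02  0.07] rows 0.033273479077809434 0.01160873669002096
```

View pics/w15.png

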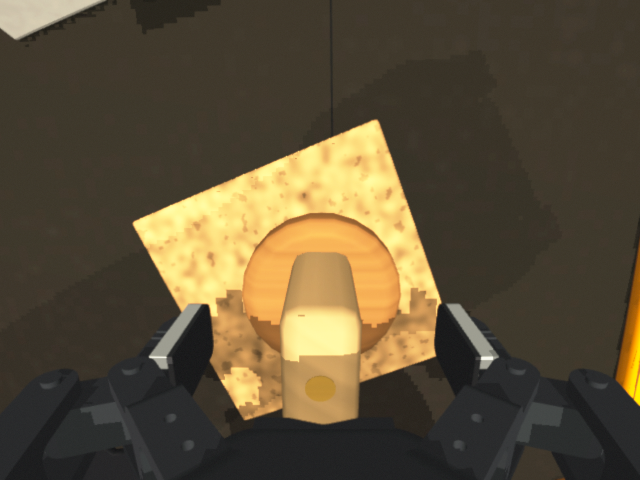

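>>> play_rows(
  targets=[
    {"fingers": 1,"x": -0.0013,"y": 0,"z": 0,"wx": 0,"wy": 0,"wz": 0},
    {"fingers": -1,"x": -0.0013,"y": 0,"z": 0,"wx": 0,"wy": 0,"wz": 0},
    {"fingers": -1,"x": -0.0013,"y": 0,"z": 0,"wx": 0,"wy": 0,"wz": 0},
    {"fingers": -1,"x": -0.0013,"y": 0,"z": 0,"wx": 0,"wy": 0,"wz": 0},
    {"fingers": -1,"x": -0.0013,"y": 0,"z": 0,"wx": 0,"wy": 0,"wz": 0},
    {"fingers": -1,"x": -0.0013,"y": 0,"z": 0,"wx": 0,"wy": 0,"wz": 0},
    {"fingers": -1,"x": -0.0013,"y": 0,"z": 0,"wx": 0,"wy": 0,"wz": 0},
    {"fingers": -1,"x": -0.0013,"y": 0,"z": 0,"wx": 0,"wy": 0,"wz": 0},
    {"fingers": -1,"x": -0.0013,"y": 0,"z": 0,"wx": 0,"wy": 0,"wz": 0},
    {"fingers": -1,"x": -0.0013,"y": 0,"z": 0,"wx": 0,"wy": 0,"wz": 0},
  ],
  grip_force=60,
)

```text
time: 13.58
ee_pos: [0.5154, 0.3035, 0.0461]
tcp_rot: [180.0, 0.0, 89.2]
wrist_force: [-0.7, -0.1, 1.5]
opening: 0.0232
```

```bash
python3 - <<'E'
from blk import *
o,c,p,d,C,_=shot("w16"); print(o["ee_pos"],o["tcp_rot"],o["wrist_force"],o["opening"])
E
```

```text
calib drift 4.176823387158635e-06
[0.5154 0.3035 0.0461] [179.9986   0.0012  89.1682] [-0.658  -0.1232  1.4638] 0.023210123115008474
```

View pics/w16.png

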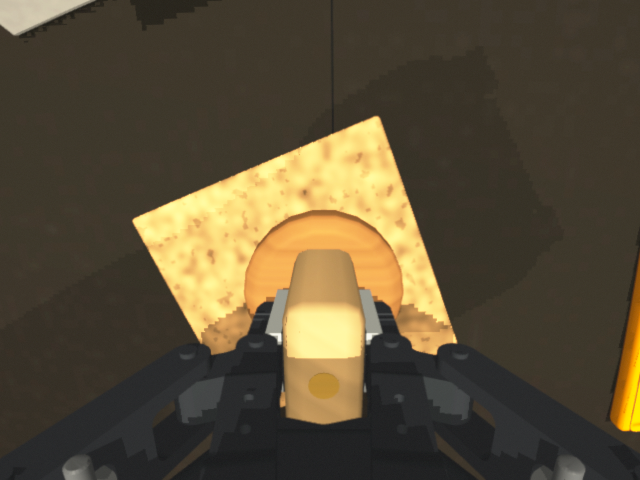

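The block is gripped with opening 23.2 mm and TCP (0.5154, 0.3035, 0.0461), so its sole is about 42 mm below the TCP. I'll lift, then carry it to the press.

>>> play_rows(
  targets=[
    {"fingers": -1,"x": 0,"y": 0,"z": -0.01,"wx": 0,"wy": 0,"wz": 0},
    {"fingers": -1,"x": 0,"y": 0,"z": -0.03,"wx": 0,"wy": 0,"wz": 0},
    {"fingers": -1,"x": 0,"y": 0,"z": -0.06,"wx": 0,"wy": 0,"wz": 0},
    {"fingers": -1,"x": 0,"y": 0,"z": -0.09,"wx": 0,"wy": 0,"wz": 0},
    {"fingers": -1,"x": 0,"y": 0,"z": -0.1,"wx": 0,"wy": 0,"wz": 0},
    {"fingers": -1,"x": 0,"y": 0,"z": -0.1,"wx": 0,"wy": 0,"wz": 0},
    {"fingers": -1,"x": 0,"y": 0,"z": -0.1,"wx": 0,"wy": 0,"wz": 0},
    {"fingers": -1,"x": 0,"y": 0,"z": -0.1,"wx": 0,"wy": 0,"wz": 0},
  ],
)

```text
time: 14.3
ee_pos: [0.5147, 0.3032, 0.1437]
tcp_rot: [-179.9, 0.1, 89.2]
wrist_force: [-0.4, 0.5, -4.7]
opening: 0.0233
```

```bash
python3 -c "
from h import *
delta([.5226,-.0229,.14],89.17)"
```

```text
at [0.5147 0.3032 0.1437] [-1.7985e+02  9.0000e-02  8.9170e+01] t 14.3 F [-0.35  0.48 -4.7 ]
shift [-0.3259  0.0126  0.0042] turn [-0.15  0.09 -0.  ] rows 7.822010140780227 0.023800118070639368
```

>>> play_rows(
  targets=[
    {"fingers": -1,"x": -0.02,"y": 0.001,"z": 0,"wx": 0,"wy": 0,"wz": 0},
    {"fingers": -1,"x": -0.055,"y": 0.002,"z": 0,"wx": 0,"wy": 0,"wz": 0},
    {"fingers": -1,"x": -0.095,"y": 0.004,"z": 0,"wx": 0,"wy": 0,"wz": 0},
    {"fingers": -1,"x": -0.135,"y": 0.005,"z": 0,"wx": 0,"wy": 0,"wz": 0},
    {"fingers": -1,"x": -0.175,"y": 0.007,"z": 0,"wx": 0,"wy": 0,"wz": 0},
    {"fingers": -1,"x": -0.215,"y": 0.008,"z": 0,"wx": 0,"wy": 0,"wz": 0},
    {"fingers": -1,"x": -0.255,"y": 0.009,"z": 0,"wx": 0,"wy": 0,"wz": 0},
    {"fingers": -1,"x": -0.29,"y": 0.011,"z": 0,"wx": 0,"wy": 0,"wz": 0},
    {"fingers": -1,"x": -0.315,"y": 0.0115,"z": 0,"wx": 0,"wy": 0,"wz": 0},
    {"fingers": -1,"x": -0.3263,"y": 0.0119,"z": 0,"wx": 0,"wy": 0,"wz": 0},
    {"fingers": -1,"x": -0.3263,"y": 0.0119,"z": 0,"wx": 0,"wy": 0,"wz": 0},
    {"fingers": -1,"x": -0.3263,"y": 0.0119,"z": 0,"wx": 0,"wy": 0,"wz": 0},
    {"fingers": -1,"x": -0.3263,"y": 0.0119,"z": 0,"wx": 0,"wy": 0,"wz": 0},
    {"fingers": -1,"x": -0.3263,"y": 0.0119,"z": 0,"wx": 0,"wy": 0,"wz": 0},
    {"fingers": -1,"x": -0.3263,"y": 0.0119,"z": 0,"wx": 0,"wy": 0,"wz": 0},
    {"fingers": -1,"x": -0.3263,"y": 0.0119,"z": 0,"wx": 0,"wy": 0,"wz": 0},
  ],
)

```text
time: 15.63
ee_pos: [0.5225, -0.022, 0.1459]
tcp_rot: [-180.0, -0.0, 89.2]
wrist_force: [-0.4, -0.2, -3.6]
opening: 0.0235
```

```bash
python3 - <<'E'
from prs import *
o,c,p,d,C,_=shot("w17"); print(o["wrist_force"],o["torque"])
Rt=R.from_euler("xyz",o["tcp_rot"],degrees=True).as_matrix(); T=(C-o["ee_pos"])@Rt
def pr(n,m):
    P=T[m]; print(n,len(P),np.median(P,0) if len(P) else '')
k=(abs(T[...,1])<.05)&(abs(T[...,0])<.05)&(T[...,2]>.005)&(T[...,2]<.028)&(d>0)
h=cv2.convexHull((T[k][:,:2]*1000).astype(np.float32)).reshape(-1,2); print("disc in tool",cv2.minEnclosingCircle(h),circ(h), "z",np.median(T[k][:,2]))
prs("w17")
delta([.5226,-.0229,.11],89.17)
E
```

```text
calib drift 0.00025170059198214266
[-0.42   -0.1893 -3.5879] [ 0.0373  0.0235 -0.0625]
disc in tool ((0.04229888319969177, -0.2052227258682251), 36.009979248046875) (array([ 0.3048, -0.0486]), np.float64(35.540496563060664)) z 0.018773970515242717
screw 391 [0.5619 0.0387 0.0623] [392.8875 145.0537]
screw 380 [0.461  0.0175 0.0621] [214.9316 185.5974]
screw 295 [ 0.5833 -0.0624  0.0621] [420.4    309.4373]
mean of screws [ 0.5354 -0.002   0.0622]
bed z 0.056809459491215575
bed rect 521.9295654296875 -22.21795654296875 120.45201873779297 119.32474517822266 11.621965408325195
at [ 0.5226 -0.0222  0.1459] [-180.     -0.     89.24] t 15.68 F [-0.    1.33 -3.99]
shift [-0.0007  0.      0.0359] turn [-0.   -0.    0.07] rows 0.8622464124779351 0.009331731855995607
```

View pics/w17.png

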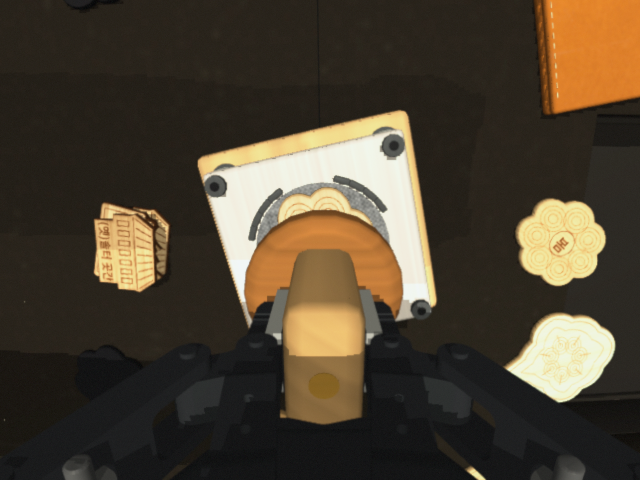

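>>> play_rows(
  targets=[
    {"fingers": -1,"x": -0.0008,"y": -0.0003,"z": 0.012,"wx": 0,"wy": 0,"wz": 0},
    {"fingers": -1,"x": -0.0008,"y": -0.0003,"z": 0.024,"wx": 0,"wy": 0,"wz": 0},
    {"fingers": -1,"x": -0.0008,"y": -0.0003,"z": 0.034,"wx": 0,"wy": 0,"wz": 0},
    {"fingers": -1,"x": -0.0008,"y": -0.0003,"z": 0.039,"wx": 0,"wy": 0,"wz": 0},
    {"fingers": -1,"x": -0.0008,"y": -0.0003,"z": 0.04,"wx": 0,"wy": 0,"wz": 0},
    {"fingers": -1,"x": -0.0008,"y": -0.0003,"z": 0.04,"wx": 0,"wy": 0,"wz": 0},
    {"fingers": -1,"x": -0.0008,"y": -0.0003,"z": 0.04,"wx": 0,"wy": 0,"wz": 0},
    {"fingers": -1,"x": -0.0008,"y": -0.0003,"z": 0.04,"wx": 0,"wy": 0,"wz": 0},
    {"fingers": -1,"x": -0.0008,"y": -0.0003,"z": 0.04,"wx": 0,"wy": 0,"wz": 0},
  ],
)

```text
time: 16.43
ee_pos: [0.5225, -0.0237, 0.1065]
tcp_rot: [179.9, 0.0, 89.2]
wrist_force: [0.3, 0.4, -3.4]
opening: 0.0233
```

```bash
python3 - <<'E'
from prs import *
o,c,p,d,C,_=shot("w18"); print(o["ee_pos"],o["tcp_rot"],o["wrist_force"],o["torque"])
prs("w18")
E
```

```text
calib drift 0.0001135800506989425
[ 0.5225 -0.0237  0.1065] [179.9491   0.0017  89.1644] [ 0.3162  0.4461 -3.4403] [-0.0701 -0.0127  0.0163]
screw 346 [ 0.5828 -0.0617  0.0621] [437.6387 339.1358]
mean of screws [ 0.5828 -0.0617  0.0621]
bed z 0.05672978776411233
bed rect 527.8460693359375 -51.71448516845703 128.56808471679688 43.23046112060547 1.172402024269104
```

View pics/w18.png

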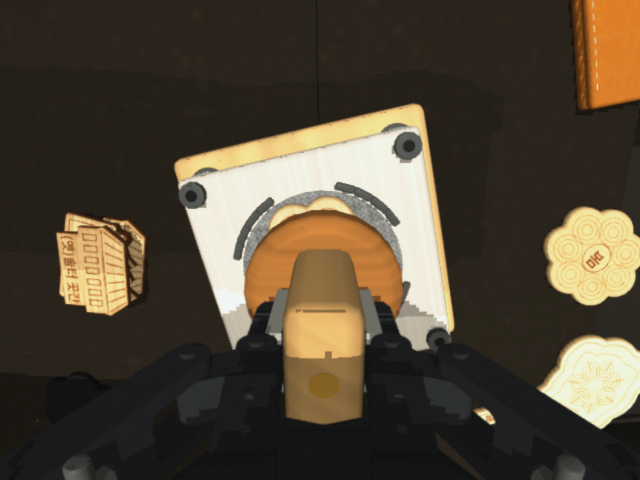

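```bash
python3 - <<'E'
from prs import *
print(bot.get_obs()["ee_pos"])
for t in ("w17","w18"):
    o,c,p,d=pickle.load(open(t+".pkl","rb")); C=cloud(c,d)
    Rt=R.from_euler("xyz",o["tcp_rot"],degrees=True).as_matrix(); T=(C-o["ee_pos"])@Rt
    g=cv2.GaussianBlur(cv2.cvtColor(p,cv2.COLOR_BGR2GRAY),(5,5),1)
    hsv=cv2.cvtColor(p,cv2.COLOR_BGR2HSV)
    # disc rim upper front: orange px at disc top height
    zt=np.median(T[(abs(T[...,1])<.036)&(T[...,0]>.018)&(T[...,0]<.034)&(T[...,2]>.01)&(T[...,2]<.03)][:,2])
    k=(T[...,2]>zt-.006)&(T[...,2]<zt+.004)&(T[...,0]>-.04)&(np.hypot(T[...,0],T[...,1])<.045)
    cnt=max(cv2.findContours(k.astype(np.uint8),cv2.RETR_EXTERNAL,cv2.CHAIN_APPROX_NONE)[0],key=len).reshape(-1,2)
    P=np.array([T[v,u,:2] for u,v in cnt]); P=P[(P[:,0]>.008)]; r=np.hypot(*P.T); P=P[abs(r-.036)<.003]
    print(t,"disc z",zt,"circle",circ(P*1000),len(P))
    cn=np.median(T[k],0)
    S={"w17":[(185.6,214.9),(145,392.9),(309.4,420.4)],"w18":[(195,192),(146,408),(339,437.6)]}[t]
    q=np.array([Rt.T@(onz(c,r,cc,.0622)-o["ee_pos"])*1000 for r,cc in S]); print(q)
    print("bed centre from diag screws 0 &2:",(q[0]+q[2])/2, "diag len",np.linalg.norm(q[0]-q[2]))
E
```

```text
[ 0.5225 -0.0237  0.1065]
w17 disc z 0.019133211858882747 circle (array([ 0.0329, -0.0144]), np.float64(35.14348790558266)) 219
[[ 38.719  -62.0667  83.7063]
 [ 61.2929  38.6016  83.6967]
 [-39.4731  61.2482  83.6847]]
bed centre from diag screws 0 &2: [-0.377  -0.4093 83.6955] diag len 146.01564666007206
w18 disc z 0.019086354502326992 circle (array([-0.0846, -0.0662]), np.float64(35.256672426793)) 220
[[ 40.2171 -62.0866  44.2662]
 [ 62.6857  38.5145  44.3548]
 [-36.9624  60.756   44.3776]]
bed centre from diag screws 0 &2: [ 1.6273 -0.6653 44.3219] diag len 145.0758487676982
```

Relative to the disc, the mirror is about (+0.9, -0.4) mm in tool axes. I'll correct that and go down slowly to a partial press.

>>> play_rows(
  targets=[
    {"fingers": -1,"x": 0.0009,"y": -0.0004,"z": 0.0005,"wx": 0,"wy": 0,"wz": 0},
    {"fingers": -1,"x": 0.0009,"y": -0.0004,"z": 0.001,"wx": 0,"wy": 0,"wz": 0},
    {"fingers": -1,"x": 0.0009,"y": -0.0004,"z": 0.0015,"wx": 0,"wy": 0,"wz": 0},
    {"fingers": -1,"x": 0.0009,"y": -0.0004,"z": 0.002,"wx": 0,"wy": 0,"wz": 0},
    {"fingers": -1,"x": 0.0009,"y": -0.0004,"z": 0.002,"wx": 0,"wy": 0,"wz": 0},
    {"fingers": -1,"x": 0.0009,"y": -0.0004,"z": 0.003,"wx": 0,"wy": 0,"wz": 0},
    {"fingers": -1,"x": 0.0009,"y": -0.0004,"z": 0.004,"wx": 0,"wy": 0,"wz": 0},
    {"fingers": -1,"x": 0.0009,"y": -0.0004,"z": 0.005,"wx": 0,"wy": 0,"wz": 0},
    {"fingers": -1,"x": 0.0009,"y": -0.0004,"z": 0.006,"wx": 0,"wy": 0,"wz": 0},
    {"fingers": -1,"x": 0.0009,"y": -0.0004,"z": 0.006,"wx": 0,"wy": 0,"wz": 0},
    {"fingers": -1,"x": 0.0009,"y": -0.0004,"z": 0.006,"wx": 0,"wy": 0,"wz": 0},
  ],
)

```text
time: 17.4
ee_pos: [0.522, -0.0228, 0.1004]
tcp_rot: [180.0, 0.0, 89.2]
wrist_force: [-1.5, 0.4, 2.5]
opening: 0.0237
```

```bash
python3 - <<'E'
from h import *
o=bot.get_obs(); print(o["time"],o["ee_pos"],o["tcp_rot"],o["wrist_force"],o["torque"],o["opening"])
E
```

```text
17.4 [ 0.52196101 -0.02282094  0.10036644] [1.79969396e+02 4.04928726e-03 8.91685523e+01] [-1.48879372  0.41799412  2.48945537] [0.0541795  0.42281887 0.02377945] 0.02365181548371213
```

Contact is at about 6 N. Continuing down in small steps.

>>> play_rows(
  targets=[
    {"fingers": -1,"x": 0,"y": 0,"z": 0.001,"wx": 0,"wy": 0,"wz": 0},
    {"fingers": -1,"x": 0,"y": 0,"z": 0.002,"wx": 0,"wy": 0,"wz": 0},
    {"fingers": -1,"x": 0,"y": 0,"z": 0.003,"wx": 0,"wy": 0,"wz": 0},
    {"fingers": -1,"x": 0,"y": 0,"z": 0.004,"wx": 0,"wy": 0,"wz": 0},
    {"fingers": -1,"x": 0,"y": 0,"z": 0.005,"wx": 0,"wy": 0,"wz": 0},
    {"fingers": -1,"x": 0,"y": 0,"z": 0.006,"wx": 0,"wy": 0,"wz": 0},
    {"fingers": -1,"x": 0,"y": 0,"z": 0.006,"wx": 0,"wy": 0,"wz": 0},
    {"fingers": -1,"x": 0,"y": 0,"z": 0.006,"wx": 0,"wy": 0,"wz": 0},
  ],
)

```text
time: 18.07
ee_pos: [0.522, -0.0228, 0.0942]
tcp_rot: [180.0, 0.0, 89.2]
wrist_force: [-1.9, 0.4, 6.1]
opening: 0.0235
```

```bash
cat > fz.py <<'E'
from h import *
np.set_printoptions(precision=4,suppress=True)
F=[];P=[]
o=bot.get_obs(); print(o["time"],o["ee_pos"],o["tcp_rot"],o["wrist_force"],o["torque"],o["opening"])
E
cat > bedtilt.py <<'E'
from prs import *
def tilt(tag,lo=.03,hi=.058):
    o,c,p,d,C,_=shot(tag); print("F",o["wrist_force"],o["ee_pos"])
    g=cv2.cvtColor(p,cv2.COLOR_BGR2HSV)
    t=np.radians(12.0); dx=C[...,0]-.5221; dy=C[...,1]+.0227
    a=dx*np.cos(t)+dy*np.sin(t); b=-dx*np.sin(t)+dy*np.cos(t)
    # white bed annulus, off fences/screws
    k=(abs(a)<.056)&(abs(b)<.056)&(np.hypot(a,b)>.05)&(np.hypot(abs(a)-.052,abs(b)-.052)>.011)&(C[...,2]>lo)&(C[...,2]<hi)&(g[...,1]<60)&(g[...,2]>120)&(d>.1)
    for it in range(3):
        A=np.c_[a[k],b[k],np.ones(k.sum())]; s=np.linalg.lstsq(A,C[...,2][k],rcond=None)[0]
        r=C[...,2]-(a*s[0]+b*s[1]+s[2]); k&=abs(r)<.003
    print("n",k.sum(),"bed z(raw)",s[2],"tilt deg",np.degrees(s[:2]),"a rng",a[k].min(),a[k].max(),"b",b[k].min(),b[k].max())
E
python3 - <<'E'
import fz
from bedtilt import *
tilt("w19")
E
```

```text
18.0667 [ 0.522  -0.0228  0.0942] [179.9754   0.0024  89.1701] [-1.9076  0.3778  6.0958] [0.0514 0.5745 0.0364] 0.0234622870980271
calib drift 2.234167069348203e-05
F [-1.9076  0.3778  6.0958] [ 0.522  -0.0228  0.0942]
n 11149 bed z(raw) 0.048983262075908356 tilt deg [-0.0722  0.0046] a rng -0.05599959322986799 0.05599953993126927 b -0.0556294177450006 0.055993954064761375
```

At 7.9 mm down the bed tilt is 0.07 degrees. About 4.1 mm remain.

>>> play_rows(
  targets=[
    {"fingers": -1,"x": 0,"y": 0,"z": 0.001,"wx": 0,"wy": 0,"wz": 0},
    {"fingers": -1,"x": 0,"y": 0,"z": 0.002,"wx": 0,"wy": 0,"wz": 0},
    {"fingers": -1,"x": 0,"y": 0,"z": 0.003,"wx": 0,"wy": 0,"wz": 0},
    {"fingers": -1,"x": 0,"y": 0,"z": 0.0035,"wx": 0,"wy": 0,"wz": 0},
    {"fingers": -1,"x": 0,"y": 0,"z": 0.0035,"wx": 0,"wy": 0,"wz": 0},
    {"fingers": -1,"x": 0,"y": 0,"z": 0.0035,"wx": 0,"wy": 0,"wz": 0},
  ],
)

```text
time: 18.62
ee_pos: [0.522, -0.0228, 0.091]
tcp_rot: [180.0, 0.0, 89.2]
wrist_force: [-2.6, -0.1, 8.4]
opening: 0.0234
```

>>> play_rows(
  targets=[
    {"fingers": -1,"x": 0,"y": 0,"z": 0.0002,"wx": 0,"wy": 0,"wz": 0},
    {"fingers": -1,"x": 0,"y": 0,"z": 0.0004,"wx": 0,"wy": 0,"wz": 0},
    {"fingers": -1,"x": 0,"y": 0,"z": 0.0004,"wx": 0,"wy": 0,"wz": 0},
  ],
)

```text
time: 18.87
ee_pos: [0.522, -0.0228, 0.0906]
tcp_rot: [180.0, 0.0, 89.2]
wrist_force: [-2.8, -0.7, 8.8]
opening: 0.0233
```

```bash
python3 - <<'E'
import fz
from bedtilt import *
tilt("w20")
E
```

```text
18.8667 [ 0.522  -0.0228  0.0906] [179.9607   0.0025  89.1672] [-2.8108 -0.7117  8.7614] [-0.0109  0.7856  0.0564] 0.023257226050755666
calib drift 1.438110197682363e-05
F [-2.8108 -0.7117  8.7614] [ 0.522  -0.0228  0.0906]
n 11160 bed z(raw) 0.04540332382493711 tilt deg [-0.0662  0.0238] a rng -0.0559984398066411 0.05599997996772185 b -0.05510117887397509 0.055995654322815086
```

>>> play_rows(
  targets=[
    {"fingers": -1,"x": 0,"y": 0,"z": 0.0002,"wx": 0,"wy": 0,"wz": 0},
    {"fingers": -1,"x": 0,"y": 0,"z": 0.0003,"wx": 0,"wy": 0,"wz": 0},
    {"fingers": -1,"x": 0,"y": 0,"z": 0.0003,"wx": 0,"wy": 0,"wz": 0},
  ],
)

```text
time: 19.17
ee_pos: [0.522, -0.0228, 0.0904]
tcp_rot: [180.0, 0.0, 89.2]
wrist_force: [-2.7, 1.0, 8.8]
opening: 0.0233
```

>>> play_rows(
  targets=[
    {"fingers": -1,"x": 0,"y": 0,"z": 0.0001,"wx": 0,"wy": 0,"wz": 0},
    {"fingers": -1,"x": 0,"y": 0,"z": 0.0002,"wx": 0,"wy": 0,"wz": 0},
    {"fingers": -1,"x": 0,"y": 0,"z": 0.0002,"wx": 0,"wy": 0,"wz": 0},
  ],
)

```text
time: 19.42
ee_pos: [0.522, -0.0228, 0.0902]
tcp_rot: [180.0, 0.0, 89.2]
wrist_force: [-3.7, -0.3, 8.7]
opening: 0.0235
```

```bash
python3 - <<'E'
import fz
from bedtilt import *
tilt("w21")
E
```

```text
19.4167 [ 0.522  -0.0228  0.0902] [179.9567   0.0031  89.1666] [-3.653  -0.2558  8.7329] [0.0394 0.8329 0.033 ] 0.023522616545071862
calib drift 7.613106233234079e-06
F [-3.653  -0.2558  8.7329] [ 0.522  -0.0228  0.0902]
n 11139 bed z(raw) 0.04497520794269615 tilt deg [-0.059   0.0067] a rng -0.055996820934106566 0.055999669168828564 b -0.05562547617131432 0.0559984958039936
```

>>> play_rows(
  targets=[
    {"fingers": -1,"x": 0,"y": 0,"z": 0.0001,"wx": 0,"wy": 0,"wz": 0},
    {"fingers": -1,"x": 0,"y": 0,"z": 0.0002,"wx": 0,"wy": 0,"wz": 0},
    {"fingers": -1,"x": 0,"y": 0,"z": 0.0002,"wx": 0,"wy": 0,"wz": 0},
  ],
)

```text
time: 19.72
ee_pos: [0.522, -0.0228, 0.0901]
tcp_rot: [180.0, 0.0, 89.2]
wrist_force: [-3.7, -0.4, 10.1]
opening: 0.0231
```

```bash
python3 - <<'E'
import fz
from bedtilt import *
tilt("w22")
E
```

```text
19.7167 [ 0.522  -0.0228  0.0901] [179.9507   0.0036  89.1686] [-3.6962 -0.4152 10.1183] [ 0.0378  0.8383 -0.0148] 0.023140863423815234
calib drift 3.6588703550277657e-06
F [-3.6962 -0.4152 10.1183] [ 0.522  -0.0228  0.0901]
n 11128 bed z(raw) 0.04487635171132064 tilt deg [-0.0469  0.0069] a rng -0.055988049565396436 0.055998504666382544 b -0.0554249997216697 0.05599932238132918
```

>>> play_rows(
  targets=[
    {"fingers": -1,"x": 0,"y": 0,"z": 0.0002,"wx": 0,"wy": 0,"wz": 0},
    {"fingers": -1,"x": 0,"y": 0,"z": 0.0003,"wx": 0,"wy": 0,"wz": 0},
    {"fingers": -1,"x": 0,"y": 0,"z": 0.0003,"wx": 0,"wy": 0,"wz": 0},
  ],
)

```text
time: 20.02
ee_pos: [0.522, -0.0228, 0.09]
tcp_rot: [179.9, 0.0, 89.2]
wrist_force: [-4.4, -0.1, 11.1]
opening: 0.0233
```

```bash
python3 - <<'E'
import fz
from bedtilt import *
tilt("w23")
fz.o=bot.get_obs(); print(bot.get_obs()["wrist_force"])
E
```

```text
20.0167 [ 0.522  -0.0228  0.09  ] [179.9481   0.0017  89.1646] [-4.4442 -0.1226 11.1177] [ 0.0262  1.0732 -0.0256] 0.023284667903055698
calib drift 1.5624099164082e-06
F [-4.4442 -0.1226 11.1177] [ 0.522  -0.0228  0.09  ]
n 11129 bed z(raw) 0.044803110238901815 tilt deg [-0.0406  0.0248] a rng -0.055981489289451625 0.05599957973451335 b -0.05570952858723605 0.05599980554618798
[-3.8952  0.8018  9.9222]
```

View pics/w23.png

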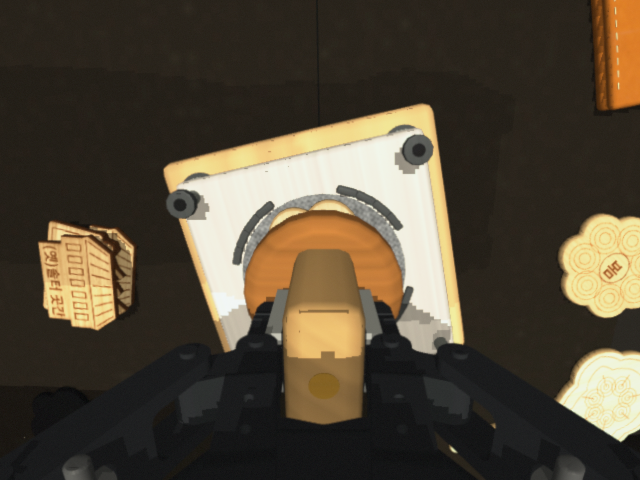

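The bed raw z has levelled off: 0.3 mm of command gave 0.07 mm of travel and the force is rising. So it's on the stops, about 12.1 mm down and level. I'll add a hair (0.2 mm) for certainty and hold for more than 2 s.

>>> play_rows(
  targets=[
    {"fingers": -1,"x": 0,"y": 0,"z": 0.0002,"wx": 0,"wy": 0,"wz": 0},
    {"fingers": -1,"x": 0,"y": 0,"z": 0.0002,"wx": 0,"wy": 0,"wz": 0},
    {"fingers": -1,"x": 0,"y": 0,"z": 0.0002,"wx": 0,"wy": 0,"wz": 0},
    {"fingers": -1,"x": 0,"y": 0,"z": 0.0002,"wx": 0,"wy": 0,"wz": 0},
    {"fingers": -1,"x": 0,"y": 0,"z": 0.0002,"wx": 0,"wy": 0,"wz": 0},
    {"fingers": -1,"x": 0,"y": 0,"z": 0.0002,"wx": 0,"wy": 0,"wz": 0},
  ],
)

```text
time: 20.57
ee_pos: [0.522, -0.0228, 0.09]
tcp_rot: [179.9, 0.0, 89.2]
wrist_force: [-5.3, 0.1, 11.9]
opening: 0.0233
```

```bash
python3 - <<'E'
import fz
from bedtilt import *
tilt("w24")
E
```

```text
20.5667 [ 0.522  -0.0228  0.09  ] [179.938    0.0035  89.1662] [-5.251   0.0608 11.8987] [0.0532 1.1996 0.0273] 0.02331603445033958
calib drift 2.0166378737751511e-07
F [-5.251   0.0608 11.8987] [ 0.522  -0.0228  0.09  ]
n 11131 bed z(raw) 0.044763993274127487 tilt deg [-0.0367  0.0112] a rng -0.055995569108514213 0.055984672932410585 b -0.05596375342404344 0.055989987196629384
```

Bottomed and level: z is unchanged, tilt is under 0.04 degrees and the force is about 15 N total. Holding.

>>> play_rows(
  targets=[
    {"fingers": -1,"x": 0,"y": 0,"z": 0,"wx": 0,"wy": 0,"wz": 0},
    {"fingers": -1,"x": 0,"y": 0,"z": 0,"wx": 0,"wy": 0,"wz": 0},
    {"fingers": -1,"x": 0,"y": 0,"z": 0,"wx": 0,"wy": 0,"wz": 0},
    {"fingers": -1,"x": 0,"y": 0,"z": 0,"wx": 0,"wy": 0,"wz": 0},
    {"fingers": -1,"x": 0,"y": 0,"z": 0,"wx": 0,"wy": 0,"wz": 0},
    {"fingers": -1,"x": 0,"y": 0,"z": 0,"wx": 0,"wy": 0,"wz": 0},
    {"fingers": -1,"x": 0,"y": 0,"z": 0,"wx": 0,"wy": 0,"wz": 0},
    {"fingers": -1,"x": 0,"y": 0,"z": 0,"wx": 0,"wy": 0,"wz": 0},
    {"fingers": -1,"x": 0,"y": 0,"z": 0,"wx": 0,"wy": 0,"wz": 0},
    {"fingers": -1,"x": 0,"y": 0,"z": 0,"wx": 0,"wy": 0,"wz": 0},
    {"fingers": -1,"x": 0,"y": 0,"z": 0,"wx": 0,"wy": 0,"wz": 0},
    {"fingers": -1,"x": 0,"y": 0,"z": 0,"wx": 0,"wy": 0,"wz": 0},
    {"fingers": -1,"x": 0,"y": 0,"z": 0,"wx": 0,"wy": 0,"wz": 0},
    {"fingers": -1,"x": 0,"y": 0,"z": 0,"wx": 0,"wy": 0,"wz": 0},
    {"fingers": -1,"x": 0,"y": 0,"z": 0,"wx": 0,"wy": 0,"wz": 0},
    {"fingers": -1,"x": 0,"y": 0,"z": 0,"wx": 0,"wy": 0,"wz": 0},
    {"fingers": -1,"x": 0,"y": 0,"z": 0,"wx": 0,"wy": 0,"wz": 0},
    {"fingers": -1,"x": 0,"y": 0,"z": 0,"wx": 0,"wy": 0,"wz": 0},
    {"fingers": -1,"x": 0,"y": 0,"z": 0,"wx": 0,"wy": 0,"wz": 0},
    {"fingers": -1,"x": 0,"y": 0,"z": 0,"wx": 0,"wy": 0,"wz": 0},
  ],
)

```text
time: 22.28
ee_pos: [0.522, -0.0228, 0.09]
tcp_rot: [179.9, 0.0, 89.2]
wrist_force: [-5.0, 0.2, 12.5]
opening: 0.0235
```

```bash
python3 - <<'E'
import fz
from bedtilt import *
tilt("w25")
E
```

```text
22.2833 [ 0.522  -0.0228  0.09  ] [179.9379   0.0034  89.1659] [-4.9983  0.1977 12.4964] [0.003  1.2036 0.0104] 0.023527473403038103
calib drift 1.2315410441833888e-07
F [-4.9983  0.1977 12.4964] [ 0.522  -0.0228  0.09  ]
n 11133 bed z(raw) 0.044736948340622106 tilt deg [-0.0299  0.0312] a rng -0.055998852786210966 0.05599807920680073 b -0.05570923275407913 0.055998280130647324
```

>>> play_rows(
  targets=[
    {"fingers": -1,"x": 0,"y": 0,"z": -0.001,"wx": 0,"wy": 0,"wz": 0},
    {"fingers": -1,"x": 0,"y": 0,"z": -0.003,"wx": 0,"wy": 0,"wz": 0},
    {"fingers": -1,"x": 0,"y": 0,"z": -0.005,"wx": 0,"wy": 0,"wz": 0},
    {"fingers": -1,"x": 0,"y": 0,"z": -0.007,"wx": 0,"wy": 0,"wz": 0},
    {"fingers": -1,"x": 0,"y": 0,"z": -0.009,"wx": 0,"wy": 0,"wz": 0},
    {"fingers": -1,"x": 0,"y": 0,"z": -0.011,"wx": 0,"wy": 0,"wz": 0},
    {"fingers": -1,"x": 0,"y": 0,"z": -0.013,"wx": 0,"wy": 0,"wz": 0},
    {"fingers": -1,"x": 0,"y": 0,"z": -0.015,"wx": 0,"wy": 0,"wz": 0},
    {"fingers": -1,"x": 0,"y": 0,"z": -0.02,"wx": 0,"wy": 0,"wz": 0},
    {"fingers": -1,"x": 0,"y": 0,"z": -0.035,"wx": 0,"wy": 0,"wz": 0},
    {"fingers": -1,"x": 0,"y": 0,"z": -0.05,"wx": 0,"wy": 0,"wz": 0},
    {"fingers": -1,"x": 0,"y": 0,"z": -0.057,"wx": 0,"wy": 0,"wz": 0},
    {"fingers": -1,"x": 0,"y": 0,"z": -0.057,"wx": 0,"wy": 0,"wz": 0},
    {"fingers": -1,"x": 0,"y": 0,"z": -0.057,"wx": 0,"wy": 0,"wz": 0},
    {"fingers": -1,"x": 0,"y": 0,"z": -0.057,"wx": 0,"wy": 0,"wz": 0},
  ],
)

```text
time: 23.58
ee_pos: [0.5215, -0.0228, 0.1448]
tcp_rot: [-179.9, -0.0, 89.2]
wrist_force: [-0.2, -0.6, -3.5]
opening: 0.0234
```

```bash
python3 - <<'E'
from blk import *
o,c,p,d,C,_=shot("w26"); print(o["ee_pos"],o["tcp_rot"],o["wrist_force"],o["opening"])
Rt=R.from_euler("xyz",o["tcp_rot"],degrees=True).as_matrix(); T=(C-o["ee_pos"])@Rt
k=(abs(T[...,1])<.036)&(T[...,0]>.016)&(T[...,0]<.034)&(T[...,2]>.01)&(T[...,2]<.03)
A=np.c_[T[k][:,:2],np.ones(k.sum())]; s=np.linalg.lstsq(A,T[k][:,2],rcond=None)[0]; print("disc top slope deg",np.degrees(s[:2]),"z",np.median(T[k][:,2]))
delta([.5154,.3035,.1461],89.17)
E
```

```text
calib drift 0.00022523939930977678
[ 0.5215 -0.0228  0.1448] [-179.9226   -0.0025   89.1681] [-0.1671 -0.5571 -3.4708] 0.023387287234504384
disc top slope deg [11.2491  0.0306] z 0.01911637864597497
at [ 0.5214 -0.0228  0.1448] [-179.91   -0.     89.17] t 23.63 F [ 0.   -0.11 -3.53]
shift [ 0.3261 -0.0107 -0.0013] turn [-0.09 -0.   -0.  ] rows 7.82557668674355 0.012729785645394133
```

View pics/w26.png

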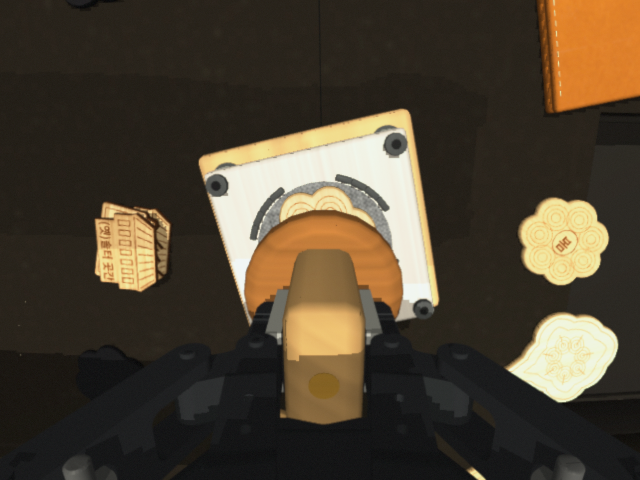

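The mirror stayed put, and the block hasn't slipped in the grip. Carrying it back to where it stood.

>>> play_rows(
  targets=[
    {"fingers": -1,"x": 0.02,"y": -0.001,"z": 0,"wx": 0,"wy": 0,"wz": 0},
    {"fingers": -1,"x": 0.055,"y": -0.002,"z": 0,"wx": 0,"wy": 0,"wz": 0},
    {"fingers": -1,"x": 0.095,"y": -0.003,"z": 0,"wx": 0,"wy": 0,"wz": 0},
    {"fingers": -1,"x": 0.135,"y": -0.005,"z": 0,"wx": 0,"wy": 0,"wz": 0},
    {"fingers": -1,"x": 0.175,"y": -0.006,"z": 0,"wx": 0,"wy": 0,"wz": 0},
    {"fingers": -1,"x": 0.215,"y": -0.007,"z": 0,"wx": 0,"wy": 0,"wz": 0},
    {"fingers": -1,"x": 0.255,"y": -0.009,"z": 0,"wx": 0,"wy": 0,"wz": 0},
    {"fingers": -1,"x": 0.29,"y": -0.01,"z": 0,"wx": 0,"wy": 0,"wz": 0},
    {"fingers": -1,"x": 0.315,"y": -0.011,"z": 0,"wx": 0,"wy": 0,"wz": 0},
    {"fingers": -1,"x": 0.3262,"y": -0.0112,"z": 0,"wx": 0,"wy": 0,"wz": 0},
    {"fingers": -1,"x": 0.3262,"y": -0.0112,"z": 0,"wx": 0,"wy": 0,"wz": 0},
    {"fingers": -1,"x": 0.3262,"y": -0.0112,"z": 0.03,"wx": 0,"wy": 0,"wz": 0},
    {"fingers": -1,"x": 0.3262,"y": -0.0112,"z": 0.06,"wx": 0,"wy": 0,"wz": 0},
    {"fingers": -1,"x": 0.3262,"y": -0.0112,"z": 0.085,"wx": 0,"wy": 0,"wz": 0},
    {"fingers": -1,"x": 0.3262,"y": -0.0112,"z": 0.093,"wx": 0,"wy": 0,"wz": 0},
    {"fingers": -1,"x": 0.3262,"y": -0.0112,"z": 0.095,"wx": 0,"wy": 0,"wz": 0},
    {"fingers": -1,"x": 0.3262,"y": -0.0112,"z": 0.095,"wx": 0,"wy": 0,"wz": 0},
    {"fingers": -1,"x": 0.3262,"y": -0.0112,"z": 0.095,"wx": 0,"wy": 0,"wz": 0},
    {"fingers": -1,"x": 0.3262,"y": -0.0112,"z": 0.095,"wx": 0,"wy": 0,"wz": 0},
  ],
)

```text
time: 25.22
ee_pos: [0.5164, 0.3038, 0.0529]
tcp_rot: [179.9, -0.1, 89.2]
wrist_force: [0.2, -0.7, -2.8]
opening: 0.0234
```

```bash
python3 - <<'E'
from blk import *
o,c,p,d,C,_=shot("w27")
delta([.5154,.3035,.0461],89.17)
E
```

```text
calib drift 0.0001862744232874864
at [0.5163 0.3039 0.0527] [179.87  -0.08  89.16] t 25.27 F [ 0.2  -0.66 -2.99]
shift [-0.0004 -0.0009  0.0066] turn [ 0.13 -0.08 -0.01] rows 0.16030826812280533 0.02152530177983473
```

View pics/w27.png

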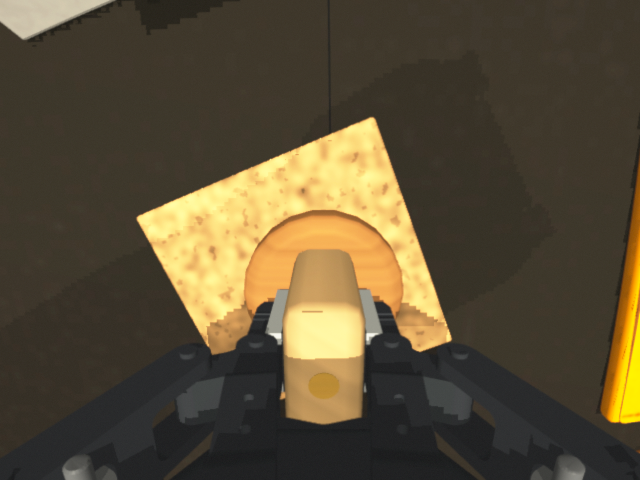

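>>> play_rows(
  targets=[
    {"fingers": -1,"x": 0,"y": 0,"z": 0.001,"wx": 0,"wy": 0,"wz": 0},
    {"fingers": -1,"x": 0,"y": 0,"z": 0.002,"wx": 0,"wy": 0,"wz": 0},
    {"fingers": -1,"x": 0,"y": 0,"z": 0.003,"wx": 0,"wy": 0,"wz": 0},
    {"fingers": -1,"x": 0,"y": 0,"z": 0.004,"wx": 0,"wy": 0,"wz": 0},
    {"fingers": -1,"x": 0,"y": 0,"z": 0.0047,"wx": 0,"wy": 0,"wz": 0},
    {"fingers": -1,"x": 0,"y": 0,"z": 0.0047,"wx": 0,"wy": 0,"wz": 0},
    {"fingers": -1,"x": 0,"y": 0,"z": 0.0047,"wx": 0,"wy": 0,"wz": 0},
    {"fingers": -1,"x": 0,"y": 0,"z": 0.0047,"wx": 0,"wy": 0,"wz": 0},
  ],
)

```text
time: 25.93
ee_pos: [0.5154, 0.3035, 0.0461]
tcp_rot: [-180.0, 0.0, 89.2]
wrist_force: [0.1, -0.5, -3.6]
opening: 0.0232
```

```bash
python3 -c "import fz"
```

```text
25.9333 [0.5154 0.3035 0.0461] [-179.9951    0.0042   89.1678] [ 0.1162 -0.4616 -3.6034] [-0.007   0.0177 -0.044 ] 0.02322946478096376
```

>>> play_rows(
  targets=[
    {"fingers": -1,"x": 0,"y": 0,"z": 0.0003,"wx": 0,"wy": 0,"wz": 0},
    {"fingers": -1,"x": 0,"y": 0,"z": 0.0006,"wx": 0,"wy": 0,"wz": 0},
    {"fingers": -1,"x": 0,"y": 0,"z": 0.0006,"wx": 0,"wy": 0,"wz": 0},
    {"fingers": -1,"x": 0,"y": 0,"z": 0.0006,"wx": 0,"wy": 0,"wz": 0},
  ],
)

```text
time: 26.27
ee_pos: [0.5154, 0.3036, 0.0461]
tcp_rot: [180.0, -0.0, 89.2]
wrist_force: [-3.4, -1.4, 2.3]
opening: 0.0235
```

The sole is on the mat. Releasing and rising straight up.

>>> play_rows(
  targets=[
    {"fingers": 1,"x": 0,"y": 0,"z": 0,"wx": 0,"wy": 0,"wz": 0},
    {"fingers": 1,"x": 0,"y": 0,"z": 0,"wx": 0,"wy": 0,"wz": 0},
    {"fingers": 1,"x": 0,"y": 0,"z": 0,"wx": 0,"wy": 0,"wz": 0},
    {"fingers": 1,"x": 0,"y": 0,"z": 0,"wx": 0,"wy": 0,"wz": 0},
    {"fingers": 1,"x": 0,"y": 0,"z": 0,"wx": 0,"wy": 0,"wz": 0},
    {"fingers": 1,"x": 0,"y": 0,"z": 0,"wx": 0,"wy": 0,"wz": 0},
    {"fingers": 1,"x": 0,"y": 0,"z": 0,"wx": 0,"wy": 0,"wz": 0},
    {"fingers": 1,"x": 0,"y": 0,"z": -0.02,"wx": 0,"wy": 0,"wz": 0},
    {"fingers": 1,"x": 0,"y": 0,"z": -0.05,"wx": 0,"wy": 0,"wz": 0},
    {"fingers": 1,"x": 0,"y": 0,"z": -0.085,"wx": 0,"wy": 0,"wz": 0},
    {"fingers": 1,"x": 0,"y": 0,"z": -0.12,"wx": 0,"wy": 0,"wz": 0},
    {"fingers": 1,"x": 0,"y": 0,"z": -0.16,"wx": 0,"wy": 0,"wz": 0},
    {"fingers": 1,"x": 0,"y": 0,"z": -0.2,"wx": 0,"wy": 0,"wz": 0},
    {"fingers": 1,"x": 0,"y": 0,"z": -0.22,"wx": 0,"wy": 0,"wz": 0},
    {"fingers": 1,"x": 0,"y": 0,"z": -0.22,"wx": 0,"wy": 0,"wz": 0},
    {"fingers": 1,"x": 0,"y": 0,"z": -0.22,"wx": 0,"wy": 0,"wz": 0},
    {"fingers": 1,"x": 0,"y": 0,"z": -0.22,"wx": 0,"wy": 0,"wz": 0},
  ],
)

```text
time: 27.68
ee_pos: [0.5154, 0.3035, 0.2647]
tcp_rot: [-180.0, 0.0, 89.2]
wrist_force: [0.3, 0.5, -0.1]
opening: 0.0855
```

```bash
python3 - <<'E'
from blk import *
import io,contextlib
shot("w28")
f=io.StringIO()
with contextlib.redirect_stdout(f): blk("w28")
print("\n".join(f.getvalue().splitlines()[1:]))
p,d=bot.camera("top"); cv2.imwrite("pics/z_top.png",cv2.resize(p[140:340,120:440],None,fx=2.5,fy=2.5,interpolation=cv2.INTER_CUBIC))
delta([.515,.08,.27],89.17)
E
```

```text
calib drift 0.0008818603209980467
top z med 0.08618637923507322 1507
top rect 515.6360473632812 303.7756652832031 47.329288482666016 23.5715389251709 88.60693359375 mean [0.5154 0.305  0.0857]
disc z 0.02726511479869448 2476
disc minEncl ((515.5427856445312, 303.46551513671875), 35.8973388671875) fit (array([515.5567, 303.6301]), np.float64(35.5916332827858))
at [0.5151 0.3033 0.264 ] [-179.88    0.07   89.17] t 27.78 F [ 0.16 -0.25 -0.34]
shift [-0.2233  0.0032 -0.0057] turn [-0.12  0.07  0.  ] rows 5.357795452273179 0.019625463748878517
```

View pics/w28.png

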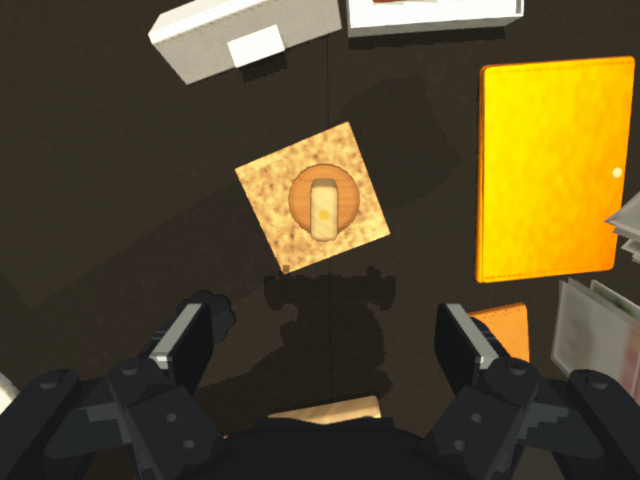

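View pics/z_top.png

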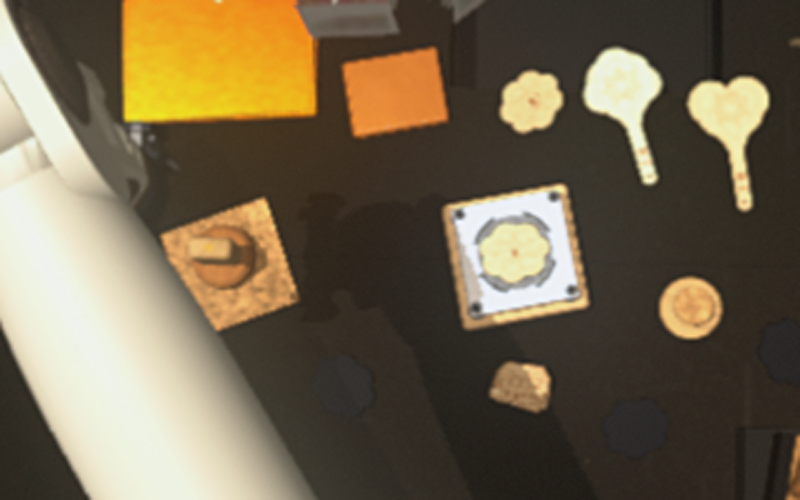

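The block stands upright on the mat where it was, with its tops at 0.086 and 0.027 as before. One last look at the press.

>>> play_rows(
  targets=[
    {"fingers": 1,"x": -0.223,"y": 0.003,"z": 0,"wx": 0,"wy": 0,"wz": 0},
    {"fingers": 1,"x": -0.223,"y": 0.003,"z": 0,"wx": 0,"wy": 0,"wz": 0},
    {"fingers": 1,"x": -0.223,"y": 0.003,"z": 0,"wx": 0,"wy": 0,"wz": 0},
    {"fingers": 1,"x": -0.223,"y": 0.003,"z": 0,"wx": 0,"wy": 0,"wz": 0},
    {"fingers": 1,"x": -0.223,"y": 0.003,"z": 0,"wx": 0,"wy": 0,"wz": 0},
    {"fingers": 1,"x": -0.223,"y": 0.003,"z": 0,"wx": 0,"wy": 0,"wz": 0},
    {"fingers": 1,"x": -0.223,"y": 0.003,"z": 0,"wx": 0,"wy": 0,"wz": 0},
    {"fingers": 1,"x": -0.223,"y": 0.003,"z": 0,"wx": 0,"wy": 0,"wz": 0},
    {"fingers": 1,"x": -0.223,"y": 0.003,"z": 0,"wx": 0,"wy": 0,"wz": 0},
  ],
)

```text
time: 28.53
ee_pos: [0.515, 0.081, 0.2648]
tcp_rot: [-179.9, -0.0, 89.2]
wrist_force: [0.7, 0.4, -0.2]
opening: 0.0852
```

```bash
python3 - <<'E'
from prs import *
from mir import mir
from bedtilt import tilt
tilt("w29",hi=.062); prs("w29"); mir("w29",c0=(.522,-.023),zr=(.0595,.0665),rad=.042)
E
```

```text
calib drift 0.0008437778728775207
F [ 0.7308  0.3835 -0.246 ] [0.515  0.081  0.2648]
n 3589 bed z(raw) 0.0568155418326717 tilt deg [0.0466 0.0915] a rng -0.05593908286126972 0.05599210820476176 b -0.05598401178744711 0.05599005437383911
screw 145 [0.5623 0.0392 0.0622] [375.1724 252.131 ]
screw 141 [0.4608 0.0176 0.0621] [267.305  275.1773]
screw 122 [ 0.5832 -0.0619  0.0621] [393.1311 346.8115]
screw 120 [ 0.4822 -0.0837  0.062 ] [293.875 366.55 ]
mean of screws [ 0.5221 -0.0222  0.0621]
bed z 0.05684578355169928
bed rect 522.3150634765625 -22.70886993408203 120.39246368408203 120.10003662109375 12.177623748779297
n 3447 z 0.0620180582737867 pix [332.237  310.4091]
centroid [522.0375 -21.2599] area 3537.767829323665
widths every 10deg {0: np.float64(64.6), 10: np.float64(64.8), 20: np.float64(64.8), 30: np.float64(66.3), 40: np.float64(67.4), 50: np.float64(68.4), 60: np.float64(70.6), 70: np.float64(71.7), 80: np.float64(73.9), 90: np.float64(74.8), 100: np.float64(74.9), 110: np.float64(74.8), 120: np.float64(74.4), 130: np.float64(72.3), 140: np.float64(72.3), 150: np.float64(70.4), 160: np.float64(68.0), 170: np.float64(66.6)}
long axis ang -77.60778270170898 mu [15.7798 18.0241]
rect 520.8299560546875 -21.58707046508789 64.26882934570312 74.9091567993164 1.047725796699524
```

View pics/w29.png

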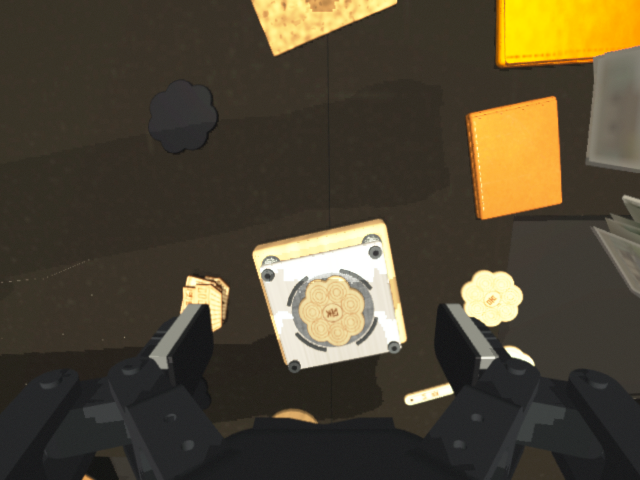

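The mirror lies flat inside the fences at pixel (332,310), and the bed is back up level. Handing in.

```bash
python3 -c "
from workcell import bot
print(bot.job_done(), bot.get_obs()['time'])"
```

```text
the job is handed in; nothing more can be done
the job is handed in; nothing more can be done
```

The mirror is pressed and lying in the press, the press block is upright back on its mat, and the job was handed in at about 28.6 s.

- **Placing:** I gripped the mirror across its 65 mm and laid it inside the fences through the side gaps. It lay flat, within about 0.3 mm of the bed centre. The fingertips touched the bed lightly (under 5 N) just before release.
- **Pressing:** I lowered the block in small steps until the bed stopped about 12.1 mm down. The bed tilt measured 0.04° or less. I held it there for just over 2 s at about 15–16 N. The task gives about 13 N to reach the stops, and I added 0.2 mm of command to be sure it had bottomed out. The sideways force at the wrist rose to about 5 N during the hold.
- **Last checks:**
  - The bed sprang back up level, and the mirror still lay flat inside the fences.
  - The block stood at its starting spot to within about 1 mm.
  - In the pictures the other display pieces looked undisturbed; I judged that by eye.
- **Disagreements:**
  - The camera heights read 1–2 mm high throughout, and there was a sideways camera offset of 0.5–1 mm. I corrected for both using the finger pads and the known heights.
  - The mirror's outline in the last, more distant view read about 1 mm off the earlier close view, but the picture shows it centred.
  - My first move call was refused because the rows were incomplete; nothing moved.

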